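Fit a filter in a sensor head and lock its two screw clips

ROBOT

A 6-joint arm with a two-finger parallel gripper is mounted at the origin on the work surface; the furniture and walls round the work are solid. World frame = base frame: x ahead of the robot, y to its left, z up, the work surface at z = 0. Lengths are in m, angles in rad, forces in N, time in s.
With the tool pointing down it reaches from about 0.325 to 0.775 m from the base axis. Payload 5.5 kg.
Tool frame: the origin (TCP) lies between the finger pads; the fingertips stand 11 mm ahead of it and the grasp point (between the pads) lies 8 mm behind it; z points along the fingers, y is the line along which they close (so a half turn about z gives the same grasp; the last joint's range is limited). The gripper opens to 88 mm and grips with 3 to 60 N. Pads are 20 mm wide; open, the fingers measure 115 mm over their backs; the gripper's body (75 mm by 178 mm) begins 61 mm behind the grasp point.
Start: joints at [1.225, 0.091, 1.231, -0, 1.82, -0.057], TCP at [0.171, 0.575, 0.234] pointing down, gripper open.
Joint ranges: [-2.87, 2.87], [-0.86, 2.18], [0.17, 2.46], [-1.51, 4.65], [0.06, 2.69], [-2.65, 2.65]. Speed limits (rad/s): [2.57, 2.57, 3.01, 3.14, 3.14, 3.14].

INTERFACE

Orientations are given as a rotation vector (axis times angle).
In Python, from plant import r, capture, calibration gives the robot as it stands.
- The arm moves only by the tool move_arm, never from a script. Its argument "commands" is a list of rows, each a list of 3 entries, a list of its own where there are three numbers: the shift along the tool's x, y, z each as a share of 500 mm, from -1 to 1, then the turn, a rotation vector about the tool's x, y, z each as a share of 2 pi rad, from -1 to 1, then the opening, from -1 (shut) to 1 (fully open). A call has 1 to 10 rows; each row is the pose to reach, as a shift and turn from the pose commanded when the call began, along the tool's axes at that moment, turning the shorter way round; what a row does not reach only later rows make up. A row lasts 1/10 s, in which the tool goes at most 50 mm and 8.59 degrees, less where a joint would pass 70% of its speed; a pose out of reach is approached as far as the arm can. A call with a number of a shift or a turn outside -1 to 1 is refused whole. A call with a gripper value outside its range is refused whole. The fingers move at their own pace and stop on an object; "grip_force" is the grip in N (left out, the last holds). Time passes only in rows, so rows that repeat a pose let the fingers close. It gives the time, the measured TCP pose, the force, the opening and the grip force at its end, in the units of the state.
- r.observe(): the state, without advancing time (a new reading comes with each control period).
- capture(name): name is "scene" or "side" or "wrist"; returns the picture (480x640x3 uint8, blue, green, red); there is no depth.
- calibration(name): a dict with "camera_matrix" (3x3 intrinsics, pixels), "k1" (the pictures are not rectified: a ray, as slopes to the right and down, at radius r is drawn at 1 + k1 r^2 times it, then the intrinsics apply), "R" (3x3) and "t" (3): a world point X has camera coordinates R X + t; the wrist camera has in their place "tool_from_camera" (4x4, takes a point from camera to tool coordinates, whose origin is the TCP and whose axes are the flange's). Camera axes: x right, y down, z forward; pixel columns grow to the right and rows downward; lengths in m; the calibration is good to about 2 mm. A picture is of the moment at which its call begins: read the wrist's pose just before it. calibration takes no time and is no camera call.
- r.sign_off(): hands the job in; it is judged then, once.
The state is a dict: "time_s": time; "qpos": joint angles; "qd": joint speeds; "joint_torque": joint torques, N m; "ee_pos": TCP position; "tcp_rot": TCP orientation; "contact_force": force on the tool from outside, world axes, zero at the start; "torque": the same for the moment, N m; "gripper_width": opening from 0.0 (shut) to 1.0 (fully open); "grasp_force": force on a finger pad.
Only numpy, scipy, OpenCV 4.12 (cv2) and the standard library are available. Lean on these libraries where they do the work, as an engineer would, in place of code of your own. Each camera call takes 0.05 s, during which the arm holds its last target. There are 200 camera calls.

TASK

Fit the amber filter in the round port on top of the sensor head, lying flat on its seat and without dropping it; leave the green filter alone. Then lock it in: with the blue screwdriver's blade in each slotted brass screw, turn both screws about a quarter turn clockwise until their steel clips point in over the filter (do not push the clips with the gripper). Finally stand the blue screwdriver back in its own hole in the rack.

Things in the scene. Friction and masses are not known exactly. Their poses are not given: they have to be found in the camera images.
- head: sensor head, a flat grey box 130 x 190 x 40 mm (x by y by z) on the bench that cannot be moved. Origin: centre of its underside; x points to its back (connector sockets), y along its length, z up. On top, in the middle, is the filter port; beside it at y = +43 and y = -43 mm stand the two clip screws, whose tops are 62 mm above the bench
- seat (a point): centre of the flat seat in the bottom of the filter port, 40 mm above the bench. The port is a bright metal ring, outside 63 mm, bore 54 mm (57 mm at its chamfered mouth), only 3 mm high, so a seated filter stands 9 mm proud of it
- amber_filter: the filter to fit: amber glass in a black round rim, 50 mm across, 12 mm thick, lying flat on the bench. Origin: centre of its underside, z up; grip across the rim in any direction
- green_filter: spare filter of the same size with green glass, lying flat on the bench; to be left where it is. Origin: centre of its underside
- driver: blue screwdriver standing upright in the rack. Origin: middle of the blade's end, 20 mm above the bench at the start; z up along the shaft; the flat blade is 11 mm wide along x, 2.4 mm thick along y. Thin shaft up to z = 83 mm, then the blue handle, 25 mm thick, from z = 83 to 181 mm; grip the handle across its x or its y
- rack: fixed grey metal screwdriver rack 50 mm wide (x), 130 mm long (y), its top plate 103 mm above the bench. Origin: centre of its underside. Two 16 mm holes at y = +40 mm (the blue screwdriver) and y = -40 mm (a red one, fixed)
- rack_hole (a point): the blue screwdriver's hole: its centre at the upper face of the rack's top plate, 103 mm above the bench. The screwdriver hangs in it with the handle's lower end resting on the plate
- screw_left (a joint): angle of the screw on the head's +y side, with its clip: 0 = open (clip points along the head's +x, slot too), 1.6 = the stop, locked (clip points to the port's centre). It grows as the screw turns clockwise seen from above; it starts between 0 and 0.3 and stays where it is left
- screw_right (a joint): the same for the screw on the head's -y side; at 0 its clip points along the head's -x, at 1.6 to the port's centre
- slot_left (a point): centre of the floor of the left screw's slot, 56 mm above the bench; turns with the screw, x along the slot and towards the tip of the clip, z up. The brass head is 24 mm across; the slot runs right across it, 5.9 mm deep, 3.8 mm wide at the floor and flaring to 10 mm at its mouth
- slot_right (a point): the same for the right screw
- clip_left: the left screw with the steel clip fixed to it; the clip is 3 mm thick, 13 mm wide, reaches 26 mm from the screw's axis, its underside 53 mm above the bench (1 mm over a seated filter). Origin: on the screw's axis at the clip's underside; x towards the clip's tip
- clip_right: the same for the right screw
There are look-alikes about, which are no part of the job. Leave any pink or purple look-alike of the amber_filter alone.

How it is judged:
By the outcome, as a careful person would: the job done as asked, in the order asked, and still so for the second after the job is handed in, with the robot touching nothing.
It also fails if it takes over 67 s, if anything falls off the work surface, if the arm or the gripper's body presses on something with over 40 N, if the wrist force passes 120 N, or if a joint passes its speed limit or range.

## Working session

There is one attempt and no reset: what is moved stays moved. The work goes in short steps, Python scripts to look and compute and a tool call to move; the robot and the scene stay as the last step left them, time stands still between calls to the robot, and variables do not carry over. Pictures are saved under pics/ and viewed, at most 10 in all, crops included, and the job is handed in when it is done.

Besides the shell and the picture viewer there is one more tool, called after ">>>" as a command line: name --argument value ..., lists and objects as JSON in quotes. move_arm: Moves the arm, as the interface text tells. Its arguments: {"type":"object","properties":{"commands":{"type":"array","items":{"type":"array"}},"grip_force":{"type":"number"}},"required":["commands"]}

```bash
ls; mkdir -p pics; cat > look.py <<'E'
import cv2,sys
from plant import r,capture,calibration
o=r.observe(); print(o)
for n in ("scene","side","wrist"):
    im=capture(n); cv2.imwrite(f"pics/{n}0.png",im)
    c=calibration(n); print(n,{k:(v.tolist() if hasattr(v,'tolist') else v) for k,v in c.items()})
E
python3 look.py
python3 -c "
import cv2,numpy as np
a=[cv2.imread(f'pics/{n}0.png') for n in('scene','side')]
"
```

```text
pics
{'time_s': 0.0, 'qpos': array([ 1.22529749e+00,  9.18570870e-02,  1.23189484e+00, -7.18714863e-06,
        1.81976411e+00, -5.66822580e-02]), 'qd': array([ 0.00284092,  0.00057712,  0.00125106, -0.00067296, -0.00126928,
       -0.00018325]), 'joint_torque': array([-8.53486363e-04, -4.46444178e+01, -4.06449723e+01,  6.95885997e-02,
        2.90644588e-02, -2.01350449e-04]), 'ee_pos': array([0.17079331, 0.57489725, 0.23250285]), 'tcp_rot': array([-4.52045113e-01, -3.10851734e+00,  2.96219358e-03]), 'contact_force': array([ 0.44139759, -0.29756122,  0.08649103]), 'torque': array([-0.01680865, -0.02753539,  0.01753117]), 'grasp_force': 0.0, 'gripper_width': 1.0025882713394203}
scene {'camera_matrix': [[481.3020628571562, 0.0, 320.04528906669736], [0.0, 481.3020628571562, 238.99676638586357], [0.0, 0.0, 1.0]], 'k1': 0.01598074032664206, 'R': [[-0.8479908079724608, -0.5299922762949693, 0.004447095893890529], [-0.4175141556409501, 0.6628095210703353, -0.621583034371062], [0.3264866297930699, -0.5289534250254829, -0.7833356590377929]], 't': [0.42017092834196734, 0.24652839448714542, 1.0
[... 227 characters left out ...]
7, 0.010973607496486359], [-0.220642995148395, 0.4751161379695024, -0.8518106151797417], [0.33970052094723524, -0.7812203916069744, -0.5237349098595806]], 't': [0.4406964819647991, 0.19204455576942991, 0.9588587541231848]}
wrist {'camera_matrix': [[401.53262665677005, 0.0, 321.1058002551245], [0.0, 401.53262665677005, 239.47384676254956], [0.0, 0.0, 1.0]], 'k1': -0.09021719481061018, 'tool_from_camera': [[0.00042877346241860565, -0.9646389353452266, -0.2635745446156438, 0.07296980718236544], [0.999999851585625, 0.0003250167851576238, 0.00043725600795962874, -0.0005114104475826275], [-0.00033612801885110936, -0.2635746929811651, 0.9646389315375148, -0.1508009467895528], [0.0, 0.0, 0.0, 1.0]]}
```

View pics/scene0.png

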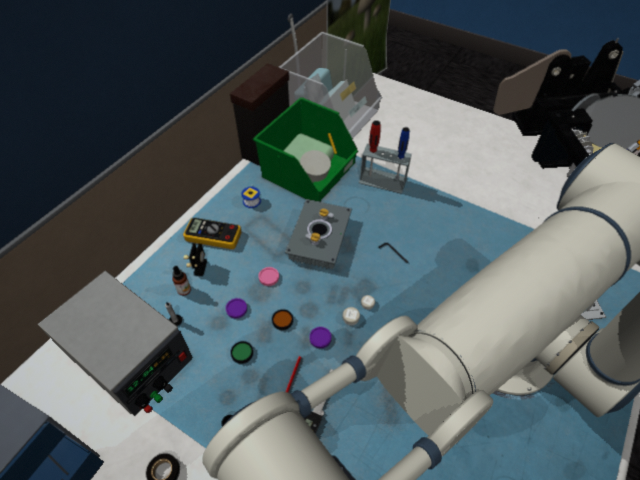

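View pics/side0.png

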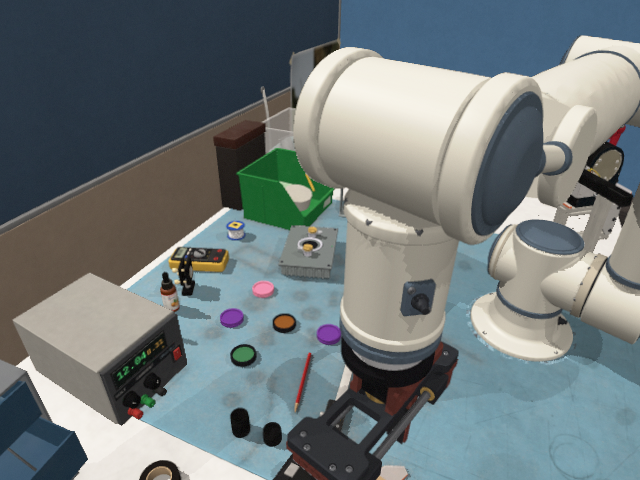

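The scene view shows an amber disc at (283,319), green at (242,352), purple at (237,308) and (321,338), and pink at (269,277). The head is at (320,233), and the rack at (385,165) holds a red driver (375,135) and a blue one (404,140). The side view shows amber at (285,323) and green at (243,355); the arm hides the rack. The disc at (283,319) is the only one with orange-brown glass, so it should be the amber filter. I'll measure it and check it in a crop.

```bash
cat > h.py <<'E'
import cv2,numpy as np
from scipy.spatial.transform import Rotation as Ro
from plant import r,capture,calibration
def cam(n,o=None):
    c=calibration(n); K=np.array(c["camera_matrix"]); k1=c["k1"]
    if n=="wrist":
        o=o or r.observe(); T=np.eye(4); T[:3,:3]=Ro.from_rotvec(o["tcp_rot"]).as_matrix(); T[:3,3]=o["ee_pos"]
        T=T@np.array(c["tool_from_camera"]); R=T[:3,:3].T; t=-R@T[:3,3]
    else: R=np.array(c["R"]); t=np.array(c["t"])
    return K,k1,R,t
def ray(C,uv):
    K,k1,R,t=C; d=np.array([(uv[0]-K[0,2])/K[0,0],(uv[1]-K[1,2])/K[1,1]]); s=d.copy()
    for _ in range(20): s=d/(1+k1*(s@s))
    v=R.T@np.r_[s,1]; return -R.T@t,v/np.linalg.norm(v)
def plane(C,uv,z):
    o,v=ray(C,uv); return o+v*(z-o[2])/v[2]
def proj(C,X):
    K,k1,R,t=C; p=R@np.asarray(X)+t; s=p[:2]/p[2]; s=s*(1+k1*(s@s)); return K[:2,:2]@s+K[:2,2]
def tri(obs):
    A=np.zeros((3,3));b=np.zeros(3); rs=[ray(*q) for q in obs]
    for o,v in rs: P=np.eye(3)-np.outer(v,v); A+=P;b+=P@o
    X=np.linalg.solve(A,b); return X,[round(1000*np.linalg.norm((np.eye(3)-np.outer(v,v))@(X-o)),1) for o,v in rs]
def blobs(im,lo,hi,amin=60):
    m=cv2.inRange(cv2.cvtColor(im,cv2.COLOR_BGR2HSV),lo,hi); m=cv2.morphologyEx(m,cv2.MORPH_CLOSE,np.ones((3,3)))
    n,_,st,ce=cv2.connectedComponentsWithStats(m)
    return sorted([(int(st[i,4]),ce[i].round(1).tolist(),st[i,:4].tolist()) for i in range(1,n) if st[i,4]>=amin],reverse=True)
E
cat > a.py <<'E'
from h import *
np.set_printoptions(precision=4,suppress=True)
S,D=cam("scene"),cam("side")
a=cv2.imread("pics/scene0.png");b=cv2.imread("pics/side0.png");
am=[blobs(i,(5,120,50),(17,255,200),40) for i in(a,b)]; print(am)
gr=[blobs(i,(60,100,30),(85,255,160),40) for i in(a,b)]; print(gr)
bl=blobs(a,(105,150,60),(125,255,255),40);print(bl[:5])
print("amber",tri([(S,(283,319)),(D,(285,323))]),plane(S,(283,319),.012))
print("head",tri([(S,(320,231)),(D,(309,245))]),plane(S,(320,231),.043))
print("green",plane(S,(242,352),.012))
print("blue top",plane(S,(405,129),.201),"red",plane(S,(376,123),.201))
crop=cv2.resize(a[220:390,200:370],None,fx=3.4,fy=3.4,interpolation=cv2.INTER_CUBIC)
cv2.imwrite("pics/crop1.png",crop)
E
python3 a.py
```

```text
[[(233, [282.0, 318.6], [273, 311, 19, 16]), (47, [178.6, 280.7], [173, 277, 12, 7])], [(228, [396.5, 395.6], [386, 385, 27, 29]), (227, [283.8, 321.5], [274, 315, 21, 14]), (116, [224.3, 140.8], [214, 137, 23, 9]), (92, [355.6, 383.3], [350, 375, 12, 17]), (85, [167.8, 290.8], [161, 286, 15, 9]), (43, [304.6, 464.1], [299, 459, 12, 11]), (40, [314.8, 473.8], [310, 470, 10, 10])]]
[[(5655, [302.9, 147.8], [253, 98, 105, 103]), (287, [241.4, 351.4], [232, 343, 20, 18]), (93, [155.9, 396.2], [150, 391, 13, 12]), (55, [147.8, 371.4], [143, 366, 11, 11]), (46, [133.0, 385.4], [128, 380, 10, 11])], [(4563, [278.1, 190.6], [236, 148, 98, 82]), (257, [242.8, 353.7], [232, 346, 22, 16]), (243, [132.0, 365.3], [117, 351, 30, 30]), (127, [146.8, 400.3], [140, 394, 15, 13])]]
[(9920, [543.8, 23.3], [391, 0, 249, 79]), (1249, [61.5, 461.8], [29, 437, 60, 43]), (130, [20.3, 452.4], [0, 428, 42, 50]), (101, [403.7, 140.3], [400, 131, 9, 27]), (78, [250.7, 193.8], [241, 187, 19, 13])]
amber (array([0.4665, 0.2096, 0.004 ]), [np.float64(0.6), np.float64(0.6)]) [0.4642 0.2131 0.012 ]
head (array([ 0.5207, -0.0357,  0.0434]), [np.float64(2.3), np.float64(2.3)]) [ 0.5185 -0.0363  0.043 ]
green [0.4942 0.3295 0.012 ]
blue top [ 0.4452 -0.3366  0.201 ] red [ 0.5209 -0.3181  0.201 ]
```

View pics/crop1.png

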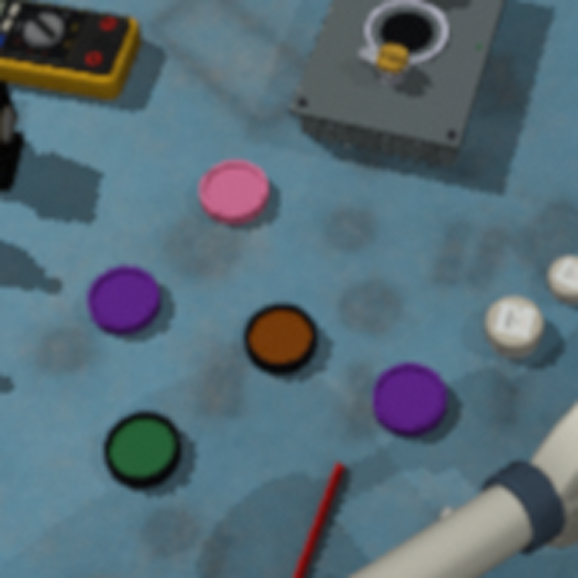

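The crop confirms it: the amber disc with a black rim is at (283,319). The purple and pink discs are look-alikes and the green one is the spare. Next I'll move for wrist views.

```bash
cat >> h.py <<'E'
def go(X,yaw=None,R=None):
    """shares of the shift/turn to reach TCP X; yaw = world angle of the tool's y (closing) axis, pointing straight down"""
    o=r.observe(); R0=Ro.from_rotvec(o["tcp_rot"]).as_matrix()
    if yaw is not None:
        y=np.array([np.cos(yaw),np.sin(yaw),0]); z=np.array([0,0,-1.]); R=np.c_[np.cross(y,z),y,z]
    if R is None: R=R0
    s=R0.T@(np.asarray(X)-o["ee_pos"])/.5; w=Ro.from_matrix(R0.T@R).as_rotvec()/(2*np.pi)
    print("t",round(o["time_s"],2),"shift",s.round(4).tolist(),"turn",w.round(4).tolist(),"yaw now",round(np.arctan2(R0[1,1],R0[0,1]),4),"q6",o["qpos"][5].round(3))
E
python3 -c "
from h import *
go([.47,.15,.28]);go([.47,.15,.28],1.28)"
```

```text
t 0.15 shift [-0.8156, -0.6444, -0.0936] turn [0.0, 0.0, 0.0] yaw now 1.282 q6 -0.057
t 0.15 shift [-0.8156, -0.6444, -0.0936] turn [-0.0002, -0.0, 0.0003] yaw now 1.282 q6 -0.057
```

>>> move_arm --commands '[[[-0.816, -0.644, -0.094], [0, 0, 0], 1], [[-0.816, -0.644, -0.094], [0, 0, 0], 1], [[-0.816, -0.644, -0.094], [0, 0, 0], 1], [[-0.816, -0.644, -0.094], [0, 0, 0], 1], [[-0.816, -0.644, -0.094], [0, 0, 0], 1], [[-0.816, -0.644, -0.094], [0, 0, 0], 1], [[-0.816, -0.644, -0.094], [0, 0, 0], 1], [[-0.816, -0.644, -0.094], [0, 0, 0], 1], [[-0.816, -0.644, -0.094], [0, 0, 0], 1], [[-0.816, -0.644, -0.094], [0, 0, 0], 1]]'

```text
time_s: 1.15
ee_pos: [0.4584, 0.1662, 0.2787]
tcp_rot: [0.452, 3.109, 0.0]
contact_force: [1.0, -0.0, 0.1]
gripper_width: 1.001
grasp_force: 0.0
```

>>> move_arm --commands '[[[0, 0, 0], [0, 0, 0], 1], [[0, 0, 0], [0, 0, 0], 1], [[0, 0, 0], [0, 0, 0], 1]]'

```text
time_s: 1.45
ee_pos: [0.4572, 0.1689, 0.2784]
tcp_rot: [-0.451, -3.108, -0.0]
contact_force: [-0.4, 0.5, -0.3]
gripper_width: 1.002
grasp_force: 0.0
```

```bash
cat > v.py <<'E'
from h import *
import sys,json
n=sys.argv[1]; o=r.observe(); im=capture("wrist"); cv2.imwrite(f"pics/{n}.png",im)
json.dump({k:np.asarray(v).tolist() for k,v in o.items()},open(f"pics/{n}.json","w"))
print(o["time_s"],o["ee_pos"],o["tcp_rot"],o["qd"].round(3)); 
if len(sys.argv)>2: cv2.imwrite("pics/scene_"+n+".png",capture("scene"))
E
python3 v.py w1; python3 -c "
from h import *
go([.51,-.05,.28])"
```

```text
1.45 [0.45722636 0.16889197 0.27841953] [-4.50605422e-01 -3.10839045e+00 -3.63795244e-04] [ 0.023 -0.006  0.002 -0.001  0.001 -0.002]
t 1.5 shift [-0.2257, -0.3906, -0.0032] turn [0.0, 0.0, 0.0] yaw now 1.2838 q6 -0.999
```

View pics/w1.png

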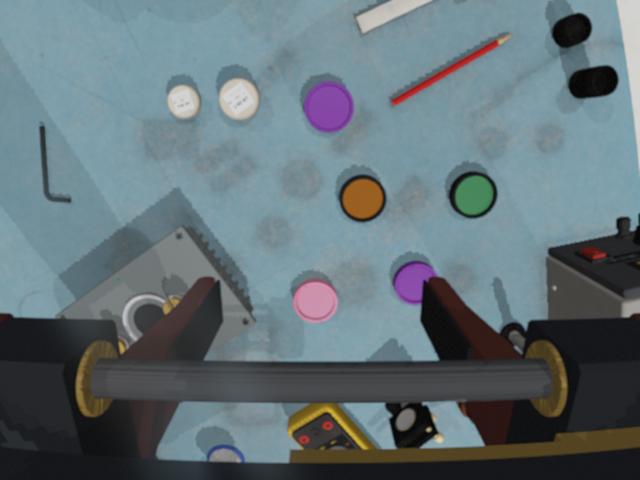

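The wrist view shows amber at (362,198), green at (473,194), and the head's corner near (180,235); the fingers hide the rest of the head. I'll go further out so the head lies in the free upper half of the picture.

```bash
python3 -c "
from h import *
go([.61,.0,.30])"
```

```text
t 1.5 shift [-0.3892, -0.2381, -0.0432] turn [0.0, 0.0, 0.0] yaw now 1.2838 q6 -0.999
```

>>> move_arm --commands '[[[-0.39, -0.24, -0.043], [0, 0, 0], 1], [[-0.39, -0.24, -0.043], [0, 0, 0], 1], [[-0.39, -0.24, -0.043], [0, 0, 0], 1], [[-0.39, -0.24, -0.043], [0, 0, 0], 1], [[-0.39, -0.24, -0.043], [0, 0, 0], 1], [[-0.39, -0.24, -0.043], [0, 0, 0], 1], [[-0.39, -0.24, -0.043], [0, 0, 0], 1], [[-0.39, -0.24, -0.043], [0, 0, 0], 1]]'

```text
time_s: 2.3
ee_pos: [0.6098, -0.0004, 0.3005]
tcp_rot: [0.448, 3.109, 0.001]
contact_force: [0.2, 0.1, -0.0]
gripper_width: 0.999
grasp_force: 0.0
```

```bash
python3 v.py w2; python3 -c "
from h import *
go([.61,-.15,.36])"
```

```text
2.3 [ 6.09835838e-01 -4.00955269e-04  3.00491641e-01] [4.47978617e-01 3.10939876e+00 6.62116671e-04] [ 0.001 -0.014  0.003 -0.003 -0.    -0.003]
t 2.35 shift [-0.0849, -0.2867, -0.1187] turn [0.0, 0.0, 0.0] yaw now 1.2846 q6 -1.341
```

View pics/w2.png

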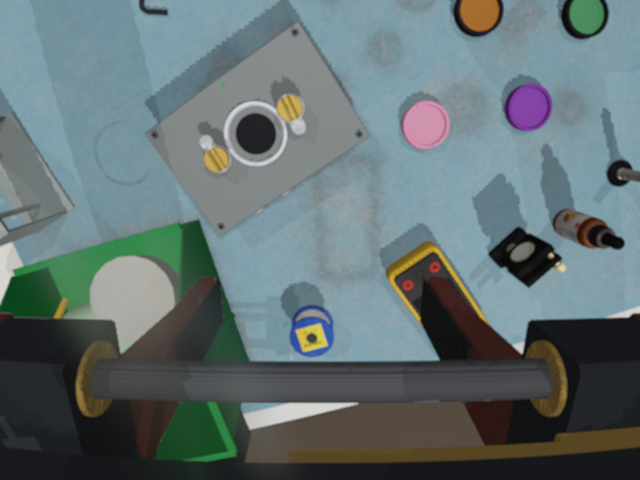

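Ring at (255,133), screws at (291,108) and (217,160) with clips at about (298,127) and (207,143), and the rack's edge at the left. One more view, taking in both the rack and the head.

>>> move_arm --commands '[[[-0.09, -0.38, -0.12], [0, 0, 0], 1], [[-0.09, -0.38, -0.12], [0, 0, 0], 1], [[-0.09, -0.38, -0.12], [0, 0, 0], 1], [[-0.09, -0.38, -0.12], [0, 0, 0], 1], [[-0.09, -0.38, -0.12], [0, 0, 0], 1], [[-0.09, -0.38, -0.12], [0, 0, 0], 1], [[-0.09, -0.38, -0.12], [0, 0, 0], 1]]'

```text
time_s: 3.05
ee_pos: [0.5995, -0.1956, 0.3601]
tcp_rot: [-0.449, -3.109, -0.001]
contact_force: [-0.3, -0.1, -1.2]
gripper_width: 1.002
grasp_force: 0.0
```

```bash
python3 v.py w3 s
```

```text
3.05 [ 0.59953845 -0.19558629  0.36012652] [-4.49145326e-01 -3.10924958e+00 -9.05949866e-04] [ 0.015  0.001  0.008 -0.002  0.002 -0.002]
```

View pics/w3.png

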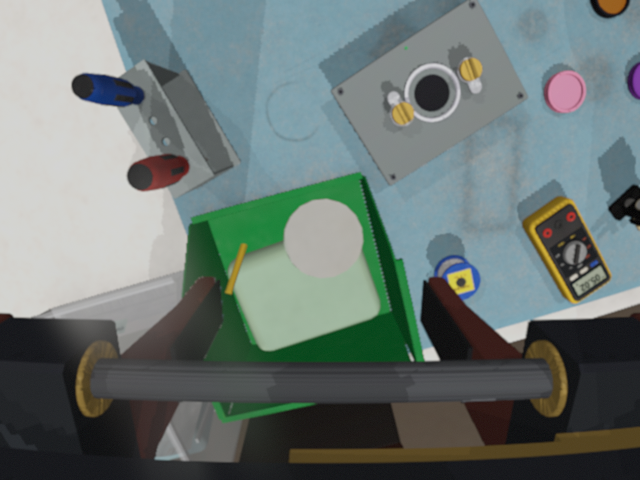

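Blue driver's handle runs from (90,88) to (138,95) and red's from (140,172) to (185,165); ring at (432,92), screws at (471,70) and (402,113). Now measuring.

```bash
cat > m.py <<'E'
from h import *
import json
np.set_printoptions(precision=4,suppress=True)
I={n:cv2.imread(f"pics/{n}.png") for n in("w1","w2","w3","scene_w3","scene0","side0")}
C={n:cam("wrist",json.load(open(f"pics/{n}.json"))) for n in("w1","w2","w3")}
C["scene0"]=C["scene_w3"]=cam("scene");C["side0"]=cam("side")
def near(n,lo,hi,p,amin=30):
    b=[q for q in blobs(I[n],lo,hi,amin) if np.hypot(*(np.array(q[1])-p))<25]; return b[0]
am={n:near(n,(5,120,50),(20,255,220),p) for n,p in(("w1",(362,198)),("w2",(479,14)),("scene0",(283,319)),("side0",(284,322)))}
print(am)
print("amber w1+sc+sd",tri([(C[n],am[n][1]) for n in("w1","scene0","side0")]),plane(C["w1"],am["w1"][1],.0115),plane(C["w2"],am["w2"][1],.0115))
for nm,p2,p3 in(("A",(291,108),(471,70)),("B",(217,160),(402,113))):
    b=[near(n,(15,90,90),(32,255,255),p) for n,p in(("w2",p2),("w3",p3))]; print(nm,b)
    print(tri([(C["w2"],b[0][1]),(C["w3"],b[1][1])]),plane(C["w2"],b[0][1],.061),plane(C["w3"],b[1][1],.061))
k2=[(295,31),(361,133),(221,226),(154,134)];k3=[(474,5),(523,96),(392,177),(340,91)]
P=np.array([tri([(C["w2"],a),(C["w3"],b)])[0] for a,b in zip(k2,k3)]);print("corners",P,P.mean(0))
e=P[3]-P[0]+P[2]-P[1];f=P[2]-P[3]+P[1]-P[0];print("long yaw",np.degrees(np.arctan2(e[1],e[0])),"short",np.degrees(np.arctan2(f[1],f[0])),np.linalg.norm(e)/2,np.linalg.norm(f)/2)
for n,p in(("w2",(255,133)),("w3",(432,92))):
    m=cv2.inRange(I[n],(0,0,0),(45,45,45));k,_,st,ce=cv2.connectedComponentsWithStats(m)
    i=[i for i in range(1,k) if np.hypot(*(ce[i]-p))<12 and st[i,4]>100]
    print("bore dark",n,ce[i],st[i],[plane(C[n],ce[j],.040) for j in i])
B={n:near(n,(105,120,40),(128,255,255),p) for n,p in(("w3",(105,90)),("scene_w3",(404,140)))}
Rd={n:[q for q in blobs(I[n],(0,120,40),(8,255,255))+blobs(I[n],(172,120,40),(180,255,255)) if np.hypot(*(np.array(q[1])-p))<25][0] for n,p in(("w3",(160,170)),("scene_w3",(375,137)))}
print(B,Rd)
b=tri([(C[n],B[n][1]) for n in B]);d=tri([(C[n],Rd[n][1]) for n in Rd]);print("blue",b,"red",d,np.linalg.norm(b[0][:2]-d[0][:2]),np.degrees(np.arctan2(*(b[0]-d[0])[[1,0]])))
a=I["w2"][80:190,190:320];a=cv2.resize(a,None,fx=4,fy=4,interpolation=cv2.INTER_CUBIC)
q=cv2.resize(I["w3"][50:220,60:250],None,fx=2.3,fy=2.3,interpolation=cv2.INTER_CUBIC)
c=np.zeros((a.shape[0]+q.shape[0],max(a.shape[1],q.shape[1]),3),np.uint8);c[:a.shape[0],:a.shape[1]]=a;c[a.shape[0]:,:q.shape[1]]=q
cv2.imwrite("pics/c2.png",cv2.resize(c,None,fx=.71,fy=.71))
print(c.shape)
E
python3 m.py
```

```text
{'w1': (1350, [362.5, 198.3], [342, 178, 42, 41]), 'w2': (1107, [479.2, 13.9], [459, 0, 41, 32]), 'scene0': (233, [282.0, 318.6], [273, 311, 19, 16]), 'side0': (227, [283.8, 321.5], [274, 315, 21, 14])}
amber w1+sc+sd (array([0.4671, 0.212 , 0.0096]), [np.float64(1.0), np.float64(0.8), np.float64(0.4)]) [0.4657 0.2114 0.0115] [0.4706 0.2094 0.0115]
A [(495, [289.3, 107.6], [277, 95, 25, 26]), (396, [470.4, 68.9], [459, 58, 23, 23])]
(array([ 0.5111, -0.0027,  0.06  ]), [np.float64(0.1), np.float64(0.1)]) [ 0.5112 -0.0026  0.061 ] [ 0.511  -0.0031  0.061 ]
B [(477, [216.0, 159.1], [204, 147, 25, 25]), (366, [402.4, 112.8], [392, 102, 22, 23])]
(array([ 0.5362, -0.085 ,  0.0598]), [np.float64(0.2), np.float64(0.2)]) [ 0.5364 -0.0847  0.061 ] [ 0.5359 -0.0853  0.061 ]
corners [[ 0.4452  0.0223  0.0451]
 [ 0.5538  0.0571  0.0436]
 [ 0.6039 -0.11    0.0375]
 [ 0.4938 -0.1426  0.0404]] [ 0.5242 -0.0433  0.0417]
long yaw -73.43101445021405 short 17.14280404205264 0.17324092011158299 0.11447513296935131
bore dark w2 [[255.4882 133.4392]] [[ 237  115   38   38 1143]] [array([ 0.5238, -0.0437,  0.04  ])]
bore dark w3 [[431.4847  92.6334]] [[415  76  33  34 881]] [array([ 0.5237, -0.0438,  0.04  ])]
{'w3': (1071, [111.6, 91.1], [83, 74, 61, 32]), 'scene_w3': (185, [402.9, 143.1], [398, 130, 11, 29])} {'w3': (889, [164.2, 169.9], [135, 157, 54, 33]), 'scene_w3': (214, [374.3, 137.2], [370, 124, 10, 28])}
blue (array([ 0.444 , -0.3391,  0.153 ]), [np.float64(1.0), np.float64(1.0)]) red (array([ 0.5215, -0.3198,  0.1519]), [np.float64(0.1), np.float64(0.1)]) 0.07990221979590882 -166.04179953929008
(831, 520, 3)
```

Everything agrees with the text: spacings are 86.1 mm between the screws (86) and 79.9 mm between the drivers (80). Heights come out at screws 60, head 42 and handle centre 153 mm. Now the approach above the amber filter, closing along the head's short axis (yaw 0.293).

```bash
python3 -c "
from h import *
go([.466,.2115,.13],.293)"
```

```text
t 3.15 shift [0.4858, 0.7049, 0.4604] turn [0.0, -0.0001, 0.1578] yaw now 1.2847 q6 -1.653
```

>>> move_arm --commands '[[[0.486, 0.705, 0.46], [0, 0, 0.158], 1], [[0.486, 0.705, 0.46], [0, 0, 0.158], 1], [[0.486, 0.705, 0.46], [0, 0, 0.158], 1], [[0.486, 0.705, 0.46], [0, 0, 0.158], 1], [[0.486, 0.705, 0.46], [0, 0, 0.158], 1], [[0.486, 0.705, 0.46], [0, 0, 0.158], 1], [[0.486, 0.705, 0.46], [0, 0, 0.158], 1], [[0.486, 0.705, 0.46], [0, 0, 0.158], 1], [[0.486, 0.705, 0.46], [0, 0, 0.158], 1], [[0.486, 0.705, 0.46], [0, 0, 0.158], 1]]'

```text
time_s: 4.15
ee_pos: [0.4644, 0.2128, 0.1284]
tcp_rot: [-1.873, -2.521, 0.001]
contact_force: [-0.7, -0.2, 0.9]
gripper_width: 1.002
grasp_force: 0.0
```

```bash
python3 v.py w4; python3 -c "
from h import *
go([.466,.2115,.13],.293)"
```

```text
4.15 [0.46436502 0.21279247 0.12843901] [-1.87321939e+00 -2.52067322e+00  9.99713170e-04] [ 0.673  0.121  0.209 -0.008 -0.342  0.666]
t 4.2 shift [-0.0114, 0.0053, -0.01] turn [-0.001, -0.0006, 0.0004] yaw now 0.2956 q6 0.073
```

>>> move_arm --commands '[[[0, 0, 0], [0, 0, 0], 1], [[0, 0, 0], [0, 0, 0], 1], [[0, 0, 0], [0, 0, 0], 1]]'

```text
time_s: 4.5
ee_pos: [0.4676, 0.2092, 0.1313]
tcp_rot: [1.878, 2.517, 0.002]
contact_force: [0.0, 0.3, 0.0]
gripper_width: 0.997
grasp_force: 0.0
```

```bash
python3 v.py w4; cat > am.py <<'E'
from h import *
import json,sys
n=sys.argv[1];C=cam("wrist",json.load(open(f"pics/{n}.json")));im=cv2.imread(f"pics/{n}.png")
b=blobs(im,(5,120,50),(20,255,220),1000)[:3];print(b)
p=plane(C,b[0][1],float(sys.argv[2]));print(p)
E
python3 am.py w4 .0115;  python3 -c "
from h import *
go([.466,.2115,.016],.293)"
```

```text
4.5 [0.46760748 0.20922222 0.13132013] [1.87804335e+00 2.51675598e+00 2.15356374e-03] [-0.013  0.002 -0.002  0.    -0.001  0.002]
[(5056, [480.5, 449.6], [291, 427, 349, 36]), (2877, [321.7, 232.3], [291, 203, 62, 59]), (1441, [467.0, 318.7], [430, 279, 79, 79])]
[0.65185526 0.06693155 0.0115    ]
t 4.55 shift [0.0057, -0.0024, 0.2306] turn [0.0003, 0.0, -0.0008] yaw now 0.288 q6 0.066
```

View pics/w4.png

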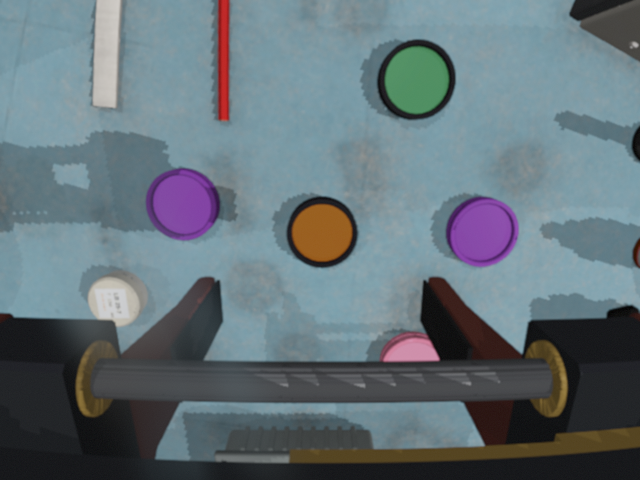

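Amber at (321.7,232.3), centred between the open fingers. The purple discs are clear of them.

```bash
python3 -c "
from h import *
import json
C=cam('wrist',json.load(open('pics/w4.json')))
p=plane(C,(321.7,232.3),.0115);print(p)
C1=cam('wrist',json.load(open('pics/w1.json')));print(tri([(C,(321.7,232.3)),(C1,(362.5,198.3))]))
go([p[0],p[1],.016],.293)"
```

```text
[0.46626956 0.21232439 0.0115    ]
(array([0.46701707, 0.21084129, 0.00596842]), [np.float64(0.4), np.float64(0.4)])
t 4.55 shift [0.0072, -0.0014, 0.2306] turn [0.0003, 0.0, -0.0008] yaw now 0.288 q6 0.066
```

>>> move_arm --commands '[[[0.007, -0.0015, 0.15], [0, 0, 0], 1], [[0.007, -0.0015, 0.2], [0, 0, -0.0008], 1], [[0.007, -0.0015, 0.2306], [0, 0, -0.0008], 1], [[0.007, -0.0015, 0.2306], [0, 0, -0.0008], 1], [[0.007, -0.0015, 0.2306], [0, 0, -0.0008], 1], [[0.007, -0.0015, 0.2306], [0, 0, -0.0008], 1], [[0.007, -0.0015, 0.2306], [0, 0, -0.0008], -1], [[0.007, -0.0015, 0.2306], [0, 0, -0.0008], -1], [[0.007, -0.0015, 0.2306], [0, 0, -0.0008], -1], [[0.007, -0.0015, 0.2306], [0, 0, -0.0008], -1]]' --grip_force 20

```text
time_s: 5.55
ee_pos: [0.4653, 0.2129, 0.0149]
tcp_rot: [1.872, 2.523, 0.0]
contact_force: [0.9, -0.5, -0.5]
gripper_width: 0.675
grasp_force: 0.0
```

>>> move_arm --commands '[[[0, 0, 0], [0, 0, 0], -1], [[0, 0, 0], [0, 0, 0], -1], [[0, 0, 0], [0, 0, 0], -1]]'

```text
time_s: 5.85
ee_pos: [0.4652, 0.2129, 0.0149]
tcp_rot: [-1.872, -2.523, -0.0]
contact_force: [-0.1, 0.3, 0.2]
gripper_width: 0.563
grasp_force: 20.0
```

```bash
python3 -c "
from h import *
print(r.observe()); go([.5237,-.0438,.12],.293)"
```

```text
{'time_s': 5.85, 'qpos': array([ 3.62652952e-01, -7.65579357e-02,  1.79033498e+00,  3.95667933e-05,
        1.42777547e+00,  6.82637209e-02]), 'qd': array([ 0.00018418, -0.00150963, -0.00026276, -0.00038926, -0.0006433 ,
        0.00038953]), 'joint_torque': array([-3.12109070e-02, -3.53506494e+01, -3.86427677e+01,  5.29514719e-02,
        4.56669275e-02,  4.15208400e-03]), 'ee_pos': array([0.46523871, 0.21290712, 0.01487048]), 'tcp_rot': array([-1.87161535e+00, -2.52321011e+00, -8.62786331e-05]), 'contact_force': array([-0.0846061 ,  0.31946881,  0.23170877]), 'torque': array([-0.08473391,  0.01261254,  0.03729523]), 'grasp_force': 19.999949634075165, 'gripper_width': 0.5625057473328435}
t 5.85 shift [-0.5252, -0.0371, -0.2103] turn [0.0, -0.0, 0.0002] yaw now 0.2944 q6 0.068
```

Gripped: opening 49.5 mm at 20 N. Lift, then carry it over the head.

>>> move_arm --commands '[[[0, 0, -0.1], [0, 0, 0], -1], [[0, 0, -0.21], [0, 0, 0], -1], [[-0.1, -0.0075, -0.21], [0, 0, 0], -1], [[-0.2, -0.015, -0.21], [0, 0, 0], -1], [[-0.3, -0.022, -0.21], [0, 0, 0], -1], [[-0.4, -0.03, -0.21], [0, 0, 0], -1], [[-0.48, -0.035, -0.21], [0, 0, 0], -1], [[-0.523, -0.037, -0.21], [0, 0, 0.0002], -1], [[-0.523, -0.037, -0.21], [0, 0, 0.0002], -1], [[-0.523, -0.037, -0.21], [0, 0, 0.0002], -1]]'

```text
time_s: 6.85
ee_pos: [0.5232, -0.0427, 0.1196]
tcp_rot: [-1.874, -2.52, -0.0]
contact_force: [0.8, 0.4, 0.8]
gripper_width: 0.559
grasp_force: 20.0
```

>>> move_arm --commands '[[[0, 0, 0], [0, 0, 0], -1], [[0, 0, 0], [0, 0, 0], -1], [[0, 0, 0], [0, 0, 0], -1]]'

```text
time_s: 7.15
ee_pos: [0.5233, -0.0417, 0.1199]
tcp_rot: [1.871, 2.523, 0.0]
contact_force: [-0.4, 0.5, -0.8]
gripper_width: 0.561
grasp_force: 20.0
```

```bash
python3 v.py w5; python3 -c "
from h import *
import json
im=cv2.imread('pics/w5.png');o=json.load(open('pics/w5.json'));C=cam('wrist',o)
b=[q for q in blobs(im,(5,120,50),(20,255,220),500)];print(b)
R0=Ro.from_rotvec(o['tcp_rot']).as_matrix()
for q in b: print(R0.T@(plane(C,q[1],o['ee_pos'][2]-.0149+.0115)-o['ee_pos']))
go([.5235,-.0429,.0555],.293)"
```

```text
7.15 [ 0.52329924 -0.04172942  0.11994616] [1.87120973e+00 2.52347594e+00 2.21594406e-04] [-0.005  0.003 -0.004 -0.003 -0.001  0.   ]
[(7068, [321.1, 308.6], [271, 264, 101, 90]), (4261, [466.7, 449.9], [298, 431, 310, 32]), (2103, [420.7, 330.5], [385, 279, 82, 116]), (640, [206.7, 454.0], [177, 447, 60, 15])]
[ 2.50187761e-05 -9.69836144e-04  3.39986867e-03]
[-0.07618911  0.06999706  0.00340559]
[-0.01042217  0.04177628  0.00340517]
[-0.07818904 -0.05659854  0.00338816]
t 7.2 shift [-0.002, -0.0003, 0.1289] turn [0.0, 0.0, 0.0002] yaw now 0.2945 q6 -0.439
```

View pics/w5.png

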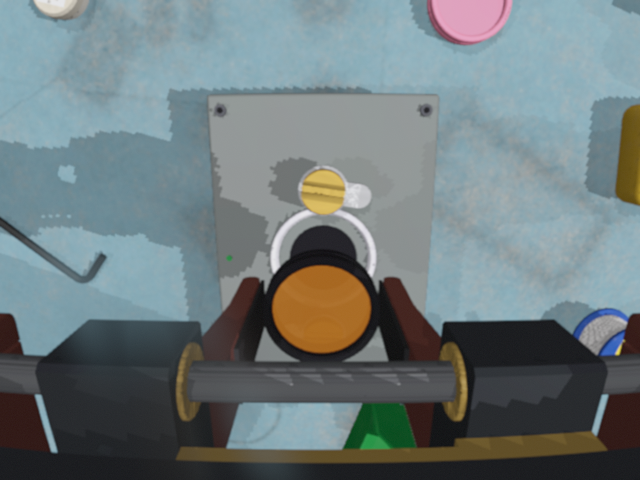

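The amber filter is held level between the pads. The ring's far arc (270–376, 207–260) and screw A at (323,190) can be seen, so I'll fit the ring in this view to get the filter's offset from it directly.

```bash
cat > ring.py <<'E'
from h import *
import json
from scipy.optimize import least_squares
np.set_printoptions(precision=4,suppress=True)
im=cv2.imread('pics/w5.png');o=json.load(open('pics/w5.json'));C=cam('wrist',o)
R0=Ro.from_rotvec(o['tcp_rot']).as_matrix();T=lambda X:R0.T@(X-o['ee_pos'])
g=cv2.cvtColor(im,cv2.COLOR_BGR2GRAY);m=(g>185)&(np.ptp(im.astype(int),axis=2)<25)
ys,xs=np.nonzero(m);k=(ys>205)&(ys<262)&(xs>262)&(xs<384);ys,xs=ys[k],xs[k];print(len(xs))
P=np.array([plane(C,p,.043) for p in zip(xs,ys)])
c=least_squares(lambda c:np.hypot(P[:,0]-c[0],P[:,1]-c[1])-.0297,[.524,-.0438],loss="soft_l1",f_scale=.002).x
d=np.hypot(*(P[:,:2]-c).T);print("ring",c,"tool",T(np.r_[c,.043]),np.percentile(d,[2,50,98]))
# filter: amber glass outline, on the glass plane
b=cv2.inRange(cv2.cvtColor(im,cv2.COLOR_BGR2HSV),(5,120,50),(20,255,220));n,l,st,ce=cv2.connectedComponentsWithStats(b)
i=l[308,321];ct=max(cv2.findContours((l==i).astype(np.uint8),0,1)[0],key=cv2.contourArea)[:,0]
z=o['ee_pos'][2]-.0149+.0105;F=np.array([plane(C,p,z) for p in ct]);q=least_squares(lambda q:np.hypot(F[:,0]-q[0],F[:,1]-q[1])-q[2],[.523,-.042,.022],loss="soft_l1",f_scale=.001).x
print("filter",q,"tool",T(np.r_[q[:2],z]))
a=[s for s in blobs(im,(15,90,90),(32,255,255),200) if abs(s[1][1]-190)<25];print(a,T(plane(C,a[0][1],.061)),plane(C,a[0][1],.061))
E
python3 ring.py
```

```text
872
ring [ 0.5243 -0.0436] tool [-0.0021  0.0004  0.0769] [0.0277 0.0296 0.0358]
filter [ 0.5227 -0.0432  0.0208] tool [-0.0012 -0.001   0.0044]
[(1544, [322.7, 191.5], [302, 169, 43, 46])] [ 0.041  -0.0002  0.0589] [ 0.5112 -0.0026  0.061 ]
```

>>> move_arm --commands '[[[-0.0028, 0.0016, 0.06], [0, 0, 0], -1], [[-0.0028, 0.0016, 0.1], [0, 0, 0], -1], [[-0.0028, 0.0016, 0.115], [0, 0, 0], -1], [[-0.0028, 0.0016, 0.119], [0, 0, 0], -1], [[-0.0028, 0.0016, 0.122], [0, 0, 0], -1], [[-0.0028, 0.0016, 0.125], [0, 0, 0], -1], [[-0.0028, 0.0016, 0.127], [0, 0, 0], -1], [[-0.0028, 0.0016, 0.127], [0, 0, 0], -1], [[-0.0028, 0.0016, 0.127], [0, 0, 0], -1]]'

```text
time_s: 8.1
ee_pos: [0.5247, -0.044, 0.0568]
tcp_rot: [1.873, 2.521, 0.0]
contact_force: [-0.0, -1.0, -0.2]
gripper_width: 0.566
grasp_force: 20.0
```

>>> move_arm --commands '[[[0, 0, 0.002], [0, 0, 0], -1], [[0, 0, 0.003], [0, 0, 0], -1], [[0, 0, 0.0037], [0, 0, 0], -1], [[0, 0, 0.0037], [0, 0, 0], -1], [[0, 0, 0.0037], [0, 0, 0], -1]]'

```text
time_s: 8.6
ee_pos: [0.5246, -0.0438, 0.0549]
tcp_rot: [1.873, 2.522, 0.0]
contact_force: [-1.4, 1.4, 3.0]
gripper_width: 0.562
grasp_force: 20.0
```

3 N of contact right at the expected seated height (0.0549). Release and go up.

>>> move_arm --commands '[[[0, 0, 0], [0, 0, 0], 0.4], [[0, 0, 0], [0, 0, 0], 0.5], [[0, 0, 0], [0, 0, 0], 0.6], [[0, 0, 0], [0, 0, 0], 0.6], [[0, 0, -0.08], [0, 0, 0], 0.6], [[0, 0, -0.16], [0, 0, 0], 1], [[0.1, 0, -0.25], [0, 0, 0], 1], [[0.1, 0, -0.3], [0, 0, 0], 1], [[0.1, 0, -0.3], [0, 0, 0], 1], [[0.1, 0, -0.3], [0, 0, 0], 1]]'

```text
time_s: 9.6
ee_pos: [0.5105, 0.0041, 0.2054]
tcp_rot: [1.871, 2.521, 0.002]
contact_force: [1.1, -0.2, -0.1]
gripper_width: 1.0
grasp_force: 0.0
```

```bash
python3 v.py w6 s; python3 -c "
from h import *
go([.62,-.10,.33],.293)"
```

```text
9.6 [0.51054895 0.00414696 0.2053661 ] [1.87121718e+00 2.52097438e+00 1.59919491e-03] [-0.014  0.026  0.048 -0.003 -0.005 -0.002]
t 9.7 shift [-0.262, 0.1508, -0.2548] turn [-0.0004, -0.0001, -0.0] yaw now 0.2927 q6 -0.352
```

I went the wrong way for a view. I'll turn to the yaw planned for the driver (−1.327), which puts the head in the free part of the picture.

```bash
python3 -c "
from h import *
go([.446,-.063,.26],-1.327)"
```

```text
t 9.7 shift [-0.0909, -0.1608, -0.114] turn [-0.0004, 0.0002, 0.2578] yaw now 0.2927 q6 -0.352
```

>>> move_arm --commands '[[[-0.09, -0.16, -0.114], [0, 0, 0.258], 1], [[-0.09, -0.16, -0.114], [0, 0, 0.258], 1], [[-0.09, -0.16, -0.114], [0, 0, 0.258], 1], [[-0.09, -0.16, -0.114], [0, 0, 0.258], 1], [[-0.09, -0.16, -0.114], [0, 0, 0.258], 1], [[-0.09, -0.16, -0.114], [0, 0, 0.258], 1], [[-0.09, -0.16, -0.114], [0, 0, 0.258], 1], [[-0.09, -0.16, -0.114], [0, 0, 0.258], 1], [[-0.09, -0.16, -0.114], [0, 0, 0.258], 1], [[-0.09, -0.16, -0.114], [0, 0, 0.258], 1]]'

```text
time_s: 10.7
ee_pos: [0.4461, -0.0627, 0.2593]
tcp_rot: [-3.091, -0.557, 0.006]
contact_force: [-0.6, -0.0, 0.0]
gripper_width: 1.002
grasp_force: 0.0
```

>>> move_arm --commands '[[[0, 0, 0], [0, 0, 0.02], 1], [[0, 0, 0], [0, 0, 0.02], 1], [[0, 0, 0], [0, 0, 0.02], 1], [[0, 0, 0], [0, 0, 0.02], 1]]'

```text
time_s: 11.1
ee_pos: [0.4464, -0.0624, 0.2607]
tcp_rot: [-3.119, -0.376, 0.002]
contact_force: [0.9, 0.8, 0.1]
gripper_width: 0.997
grasp_force: 0.0
```

```bash
python3 v.py w7; python3 -c "
import cv2
im=cv2.imread('pics/w7.png');cv2.imwrite('pics/w7c.png',cv2.resize(im[0:300,120:520],None,fx=2,fy=2,interpolation=cv2.INTER_CUBIC))
from h import *
go([.444,-.339,.26],-1.327)"
```

```text
11.1 [ 0.44637441 -0.06237351  0.26073582] [-3.11852894e+00 -3.76497246e-01  2.01316323e-03] [ 0.005 -0.004 -0.006  0.001  0.001  0.012]
t 11.15 shift [-0.1362, 0.5363, 0.0019] turn [-0.0001, 0.0001, -0.0006] yaw now -1.331 q6 1.117
```

View pics/w7c.png

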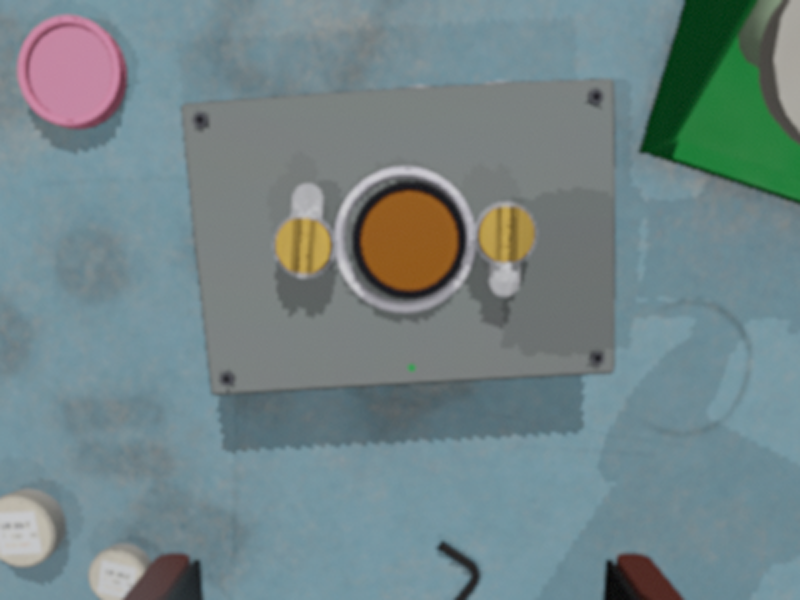

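The filter sits concentric in the ring at crop (408,240). Screw A is at crop (304,246) with its clip pointing to the back, screw B at (507,234) with its clip to the front, and both slots are clearly visible. Next I'll measure slot and clip angles.

```bash
cat > slot.py <<'E'
from h import *
import json,sys
np.set_printoptions(precision=4,suppress=True)
def slots(name,verbose=True):
    im=cv2.imread(f'pics/{name}.png');o=json.load(open(f'pics/{name}.json'));C=cam('wrist',o);out={}
    for nm,c0 in(("A",(.5112,-.0027)),("B",(.5361,-.085))):
        g=np.arange(-.016,.0161,.0002);P=np.array([[proj(C,(c0[0]+x,c0[1]+y,.0615)) for x in g] for y in g],np.float32)
        w=cv2.remap(im,P[...,0],P[...,1],cv2.INTER_CUBIC)
        m=cv2.inRange(cv2.cvtColor(w,cv2.COLOR_BGR2HSV),(12,90,60),(34,255,255));m=cv2.morphologyEx(m,cv2.MORPH_CLOSE,np.ones((9,9)))
        ct=max(cv2.findContours(m,0,1)[0],key=cv2.contourArea);(cx,cy),rad=cv2.minEnclosingCircle(cv2.convexHull(ct));cx,cy=g[0]+cx*.0002,g[0]+cy*.0002
        M=cv2.moments(ct);mx,my=g[0]+M['m10']/M['m00']*.0002,g[0]+M['m01']/M['m00']*.0002
        G=cv2.GaussianBlur(cv2.cvtColor(w,cv2.COLOR_BGR2GRAY).astype(float),(0,0),2)
        gx,gy=np.gradient(G,axis=1),np.gradient(G,axis=0);X,Y=np.meshgrid(g,g);k=np.hypot(X-mx,Y-my)<.009
        a=.5*np.arctan2(2*(gx*gy)[k].sum(),(gx**2-gy**2)[k].sum())+np.pi/2
        out[nm]=(c0[0]+mx,c0[1]+my);a=np.degrees(a);a=(a+90)%180-90
        print(nm,"centre moments",c0[0]+mx,c0[1]+my,"circle",c0[0]+cx,c0[1]+cy,"r",rad*.0002,"slot yaw deg",a)
if __name__=="__main__": slots(sys.argv[1])
E
python3 slot.py w7; python3 slot.py w2; python3 slot.py w5 | head -1
```

```text
A centre moments 0.5112206283173146 -0.0028617845359345867 circle 0.5111620147705078 -0.0028861526489257798 r 0.011928687286376954 slot yaw deg 8.97666102552752
B centre moments 0.5362521925391095 -0.0848227805856398 circle 0.5363319274902344 -0.0846606948852539 r 0.011948754119873048 slot yaw deg 13.832681546555918
A centre moments 0.5135673327145114 -0.0031726171283404164 circle 0.5135221923828125 -0.003325772094726562 r 0.011794723510742188 slot yaw deg 8.649409277283155
B centre moments 0.5386931829434336 -0.08516948879811859 circle 0.5385 -0.0852 r 0.01225399856567383 slot yaw deg 13.897928884871646
A centre moments 0.512519992400133 -0.0035319827736347937 circle 0.5125975875854492 -0.0034927612304687496 r 0.011915497589111328 slot yaw deg 8.941769917517234
```

```bash
python3 -c "
from h import *
import json
for n,p in(('w2',(289.3,107.6)),('w7',(272,123)),('w5',(322.7,191.5))):
    C=cam('wrist',json.load(open(f'pics/{n}.json')));X=plane(C,p,.0615);print(n,X,proj(C,X),[b for b in blobs(cv2.imread(f'pics/{n}.png'),(12,90,60),(34,255,255),200) if np.hypot(*(np.array(b[1])-p))<15])
"
```

```text
w2 [ 0.51350328 -0.00311408  0.0615    ] [289.3 107.6] [(495, [289.3, 107.6], [277, 95, 25, 26])]
w7 [ 0.51104429 -0.00350992  0.0615    ] [272. 123.] [(606, [271.3, 122.5], [258, 110, 28, 27])]
w5 [ 0.51245125 -0.00336789  0.0615    ] [322.7 191.5] [(1544, [322.7, 191.5], [302, 169, 43, 46])]
```

```bash
python3 -c "
from h import *
for i in range(2): print(calibration('wrist')['tool_from_camera'])
print(calibration('wrist')['camera_matrix'],calibration('scene')['t'],calibration('scene')['R'])"
```

```text
[[ 4.27621177e-04 -9.64216249e-01 -2.65116656e-01  7.13215069e-02]
 [ 9.99999613e-01  6.16083879e-04 -6.27712636e-04  6.56892213e-05]
 [ 7.68584822e-04 -2.65116285e-01  9.64216140e-01 -1.50801059e-01]
 [ 0.00000000e+00  0.00000000e+00  0.00000000e+00  1.00000000e+00]]
[[ 4.27621177e-04 -9.64216249e-01 -2.65116656e-01  7.13215069e-02]
 [ 9.99999613e-01  6.16083879e-04 -6.27712636e-04  6.56892213e-05]
 [ 7.68584822e-04 -2.65116285e-01  9.64216140e-01 -1.50801059e-01]
 [ 0.00000000e+00  0.00000000e+00  0.00000000e+00  1.00000000e+00]]
[[401.53262666   0.         321.10580026]
 [  0.         401.53262666 239.47384676]
 [  0.           0.           1.        ]] [0.42017093 0.24652839 1.09328171] [[-0.84799081 -0.52999228  0.0044471 ]
 [-0.41751416  0.66280952 -0.62158303]
 [ 0.32648663 -0.52895343 -0.78333566]]
```

The wrist calibration changed between pictures, and each picture agrees with the calibration of its own moment. All views then put A at (0.5112,−0.0028) and B at (0.5362,−0.0849), with slot yaws of 9.0° and 13.9° against the head's x at 17.0°. From here I'll store the calibration with each picture. Now over the driver.

>>> move_arm --commands '[[[-0.136, 0.536, -0.08], [0, 0, 0], 1], [[-0.136, 0.536, -0.08], [0, 0, 0], 1], [[-0.136, 0.536, -0.08], [0, 0, 0], 1], [[-0.136, 0.536, -0.08], [0, 0, 0], 1], [[-0.136, 0.536, -0.08], [0, 0, 0], 1], [[-0.136, 0.536, -0.08], [0, 0, 0], 1], [[-0.136, 0.536, -0.08], [0, 0, 0], 1], [[-0.136, 0.536, -0.08], [0, 0, 0], 1], [[-0.136, 0.536, -0.08], [0, 0, 0], 1], [[-0.136, 0.536, -0.08], [0, 0, 0], 1]]'

```text
time_s: 12.15
ee_pos: [0.444, -0.3374, 0.3018]
tcp_rot: [3.119, 0.376, 0.001]
contact_force: [-0.3, -0.3, 0.5]
gripper_width: 0.998
grasp_force: 0.0
```

```bash
sed -i 's/^json.dump.*/json.dump(dict({k:np.asarray(v).tolist() for k,v in o.items()},cal=np.asarray(calibration("wrist")["tool_from_camera"]).tolist()),open(f"pics\/{n}.json","w"))/' v.py
sed -i 's/T=T@np.array(c\["tool_from_camera"\])/T=T@np.array(o.get("cal",c["tool_from_camera"]))/' h.py
python3 v.py w8; python3 -c "
from h import *
import json
im=cv2.imread('pics/w8.png');C=cam('wrist',json.load(open('pics/w8.json')))
print(json.load(open('pics/w8.json'))['cal'][0])
for q in blobs(im,(105,120,40),(128,255,255),300): print('blue',q,plane(C,q[1],.201))
go([.444,-.339,.152],-1.327)"
```

```text
12.15 [ 0.44397667 -0.33738155  0.30182666] [3.11874649e+00 3.76434139e-01 7.14478456e-04] [ 0.    -0.001 -0.003 -0.002 -0.001  0.001]
[0.00042714462806764424, -0.9642163980546599, -0.2651161165790653, 0.07132118388984054]
blue (710, [323.7, 224.8], [308, 206, 33, 44]) [ 0.45598288 -0.33608056  0.201     ]
t 12.2 shift [-0.0008, 0.003, 0.2997] turn [0.0001, -0.0001, -0.0006] yaw now -1.3306 q6 0.62
```

View pics/w8.png

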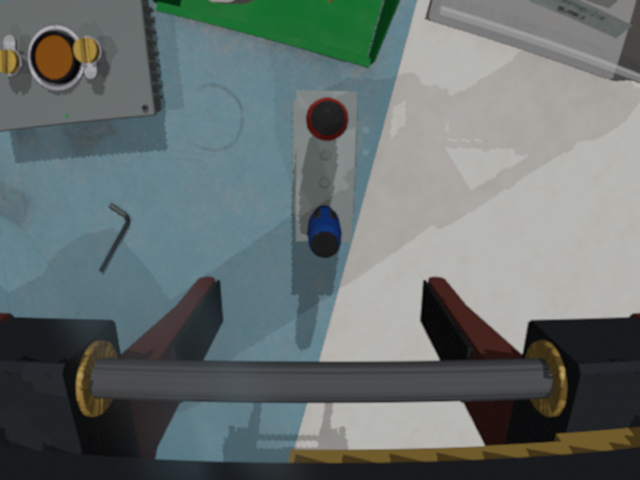

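The handle's black end cap is at (325,242) with the blue side above it. The rack's plate runs along the picture's vertical, which confirms its yaw. The red driver is at (327,119). I'll check the cap's position numerically.

```bash
python3 -c "
from h import *
import json
im=cv2.imread('pics/w8.png');C=cam('wrist',json.load(open('pics/w8.json')))
g=cv2.inRange(im,(0,0,0),(70,60,60))[222:262,300:350]
ys,xs=np.nonzero(g);print(len(xs),xs.min()+300,xs.max()+300,ys.min()+222,ys.max()+222)
for p in((325,242),(xs.mean()+300,ys.mean()+222)): print(p,plane(C,p,.201))
# blue extents at mid: axis fits
for X in([.444,-.339,.201],[.444,-.339,.103],[.444,-.339,.15]): print(proj(C,X))
m=cv2.inRange(cv2.cvtColor(im,cv2.COLOR_BGR2HSV),(105,120,40),(128,255,255))
for v in range(206,250,6):
    x=np.nonzero(m[v,300:350])[0]; print(v,(x.min()+300,x.max()+300) if len(x) else 0)
"
```

```text
647 307 338 222 257
(325, 242) [ 0.44502256 -0.33966202  0.201     ]
(np.float64(323.112828438949), np.float64(243.50695517774344)) [ 0.44373904 -0.33871329  0.201     ]
[323.63597538 243.23384467]
[323.01973573 212.99948685]
[323.26872561 225.20074636]
206 (np.int64(321), np.int64(326))
212 (np.int64(320), np.int64(329))
218 (np.int64(310), np.int64(337))
224 (np.int64(309), np.int64(338))
230 (np.int64(308), np.int64(339))
236 (np.int64(309), np.int64(340))
242 (np.int64(309), np.int64(340))
248 (np.int64(311), np.int64(338))
```

>>> move_arm --commands '[[[0, 0.0034, 0.1], [0, 0, -0.0006], 1], [[0, 0.0034, 0.17], [0, 0, -0.0006], 1], [[0, 0.0034, 0.24], [0, 0, -0.0006], 1], [[0, 0.0034, 0.3], [0, 0, -0.0006], 1], [[0, 0.0034, 0.3], [0, 0, -0.0006], 1], [[0, 0.0034, 0.3], [0, 0, -0.0006], 0], [[0, 0.0034, 0.3], [0, 0, -0.0006], -0.3], [[0, 0.0034, 0.3], [0, 0, -0.0006], -1], [[0, 0.0034, 0.3], [0, 0, -0.0006], -1], [[0, 0.0034, 0.3], [0, 0, -0.0006], -1]]' --grip_force 45

```text
time_s: 13.2
ee_pos: [0.4443, -0.3406, 0.1525]
tcp_rot: [3.118, 0.379, 0.002]
contact_force: [0.4, -0.9, -0.2]
gripper_width: 0.582
grasp_force: 0.0
```

>>> move_arm --commands '[[[0, 0, 0], [0, 0, 0], -1], [[0, 0, 0], [0, 0, 0], -1], [[0, 0, 0], [0, 0, 0], -1], [[0, 0, 0], [0, 0, 0], -1]]'

```text
time_s: 13.6
ee_pos: [0.444, -0.3403, 0.1515]
tcp_rot: [-3.119, -0.379, 0.0]
contact_force: [-0.3, 0.1, -0.1]
gripper_width: 0.283
grasp_force: 45.0
```

```bash
python3 -c "
from h import *
o=r.observe();print(o['ee_pos'],o['tcp_rot'],o['contact_force'],o['gripper_width']*88,o['grasp_force']);go([.444,-.339,.29],-1.327)"
```

```text
[ 0.44404319 -0.3403383   0.15147155] [-3.11855279e+00 -3.78987340e-01  1.33954945e-04] [-0.25562232  0.12400745 -0.1123827 ] 24.899112114780664 44.99485909938812
t 13.6 shift [0.0005, -0.0026, -0.2771] turn [-0.0, 0.0, -0.0003] yaw now -1.3289 q6 0.614
```

Gripped at 24.9 mm. Lift straight out.

>>> move_arm --commands '[[[0, 0, -0.05], [0, 0, 0], -1], [[0, 0, -0.12], [0, 0, 0], -1], [[0, 0, -0.2], [0, 0, 0], -1], [[0, 0, -0.27], [0, 0, 0], -1], [[0, 0, -0.28], [0, 0, 0], -1], [[0, 0, -0.28], [0, 0, 0], -1], [[0, 0, -0.28], [0, 0, 0], -1]]'

```text
time_s: 14.3
ee_pos: [0.4438, -0.3401, 0.2892]
tcp_rot: [-3.116, -0.379, 0.003]
contact_force: [0.9, 0.6, -1.3]
gripper_width: 0.285
grasp_force: 45.0
```

```bash
python3 v.py d1; python3 -c "
from h import *
go([.4924,-.0008,.2915],.157)"
```

```text
14.3 [ 0.4438134  -0.3401493   0.28917271] [-3.11627665 -0.37876401  0.00340735] [-0.002  0.007  0.019  0.001  0.002 -0.001]
t 14.35 shift [0.2571, -0.6354, -0.004] turn [-0.0007, -0.0001, -0.2365] yaw now -1.3289 q6 0.614
```

```bash
python3 -c "
from h import *
go([.5112,-.0028,.25],.157)"
```

```text
t 14.35 shift [0.2928, -0.6222, 0.0789] turn [-0.0007, -0.0001, -0.2365] yaw now -1.3289 q6 0.614
```

>>> move_arm --commands '[[[0.293, -0.622, 0], [0, 0, -0.2365], -1], [[0.293, -0.622, 0], [0, 0, -0.2365], -1], [[0.293, -0.622, 0], [0, 0, -0.2365], -1], [[0.293, -0.622, 0], [0, 0, -0.2365], -1], [[0.293, -0.622, 0.079], [0, 0, -0.2365], -1], [[0.293, -0.622, 0.079], [0, 0, -0.2365], -1], [[0.293, -0.622, 0.079], [0, 0, -0.2365], -1], [[0.293, -0.622, 0.079], [0, 0, -0.2365], -1], [[0.293, -0.622, 0.079], [0, 0, -0.2365], -1], [[0.293, -0.622, 0.079], [0, 0, -0.2365], -1]]'

```text
time_s: 15.35
ee_pos: [0.5111, -0.0025, 0.2493]
tcp_rot: [-2.029, -2.394, 0.004]
contact_force: [-0.2, -0.7, -1.5]
gripper_width: 0.284
grasp_force: 45.0
```

>>> move_arm --commands '[[[0, 0, 0], [0, 0, 0], -1], [[0, 0, 0], [0, 0, 0], -1], [[0, 0, 0], [0, 0, 0], -1]]'

```text
time_s: 15.65
ee_pos: [0.5116, -0.0034, 0.2512]
tcp_rot: [-2.043, -2.385, 0.001]
contact_force: [-0.9, 0.2, -0.8]
gripper_width: 0.281
grasp_force: 45.0
```

```bash
python3 v.py d2; cat > tip.py <<'E'
from h import *
import json
np.set_printoptions(precision=2,suppress=True,linewidth=200)
o=json.load(open('pics/d2.json'));C=cam('wrist',o);R0=Ro.from_rotvec(o['tcp_rot']).as_matrix()
W=lambda p:proj(C,R0@np.array(p)+o['ee_pos'])
for z in(.04,.06,.1,.1315): print(z,W((0,0,z)),"blade ends",W((0,.0055,z)),W((0,-.0055,z)))
print("screw A",proj(C,(.5112,-.0028,.062)))
a,b=[cv2.imread(f'pics/{n}.png').astype(int) for n in('d1','d2')]
d=np.abs(a-b).max(2)
u,v=W((0,0,.1315)).astype(int)
for y in range(v-26,v+34,2): print(y,''.join('#' if d[y,x]<14 else ('+' if d[y,x]<30 else '.') for x in range(u-35,u+36)))
print(u-35)
E
python3 tip.py
```

```text
15.65 [ 0.51157394 -0.00343417  0.25120636] [-2.04316870e+00 -2.38511476e+00  1.17224685e-03] [-0.    -0.003 -0.009  0.001 -0.    -0.014]
0.04 [323.08 277.4 ] blade ends [333.94 277.4 ] [312.21 277.39]
0.06 [322.93 264.6 ] blade ends [332.86 264.6 ] [313.01 264.59]
0.1 [322.71 244.65] blade ends [331.17 244.66] [314.24 244.65]
0.1315 [322.57 232.66] blade ends [330.15 232.66] [314.99 232.66]
screw A [322.34 215.43]
206 +...#+..++############+...........................######+++######++..+.
208 +...+#...++###########+........................................+#++...+
210 ++..+#...+###########..................................................
212 ++++#+..+###########................................................++.
214 +++##+..+##########+...................................................
216 +...++..#######+++++..................................................+
218 ....++..+####++++++++.............................................+...#
220 .....+##+##++++++++#+..........................................++++..++
222 ......+#++++++++++++++...........................+######+++#####+++.+
[... 902 characters left out ...]
...........+
248 .......+........++............+##++###+................................
250 ...............++.............+##+++##+................................
252 ...............+..............+##++###+................................
254 .....+.........+..............###+++##+................................
256 ......+........+..............+##++###+................................
258 ...............+..............##+++++#+................................
260 .......+.......+..........+###++++++######+............................
262 ......++.......+.......+######++++++#########+.........................
264 .......++.......+...+##########+++++++#######+++......................+
287
```

The shaft is visible around columns 317–325, but the head's background makes the blade unclear. One picture over plain bench will settle the blade's direction.

>>> move_arm --commands '[[[0.1, 0.06, 0], [0, 0, 0], -1], [[0.2, 0.06, 0], [0, 0, 0], -1], [[0.26, 0.06, 0], [0, 0, 0], -1], [[0.26, 0.06, 0], [0, 0, 0], -1], [[0.26, 0.06, 0], [0, 0, 0], -1], [[0.26, 0.06, 0], [0, 0, 0], -1]]'

```text
time_s: 16.3
ee_pos: [0.5212, 0.1289, 0.252]
tcp_rot: [2.042, 2.387, -0.0]
contact_force: [0.3, 1.0, -0.9]
gripper_width: 0.287
grasp_force: 45.0
```

```bash
python3 v.py d3 ; python3 - <<'E'
from h import *
im=cv2.imread('pics/d3.png');h=cv2.cvtColor(im,cv2.COLOR_BGR2HSV)
x0=290
for y in range(214,268,2): print(y,''.join('%x'%(h[y,x,1]//16) for x in range(x0,x0+64)),'  ',''.join('%x'%(h[y,x,2]//16) for x in range(x0+10,x0+54)))
E
```

```text
16.3 [0.52124823 0.12886235 0.2520177 ] [ 2.04186321e+00  2.38698248e+00 -4.43430927e-04] [-0.013 -0.    -0.001  0.002  0.001 -0.001]
214 3333333333344443333333333333333333433333333333333314555444444444    aaaabbbbbbbbbbbbbbbbbbbbbbbbbba9888888888bcd
216 3333323333334444433344433333333333444333333444444313444444444444    aaabbbbbbbbbbbbbbbbbbbbbbbbbbbbaa98888889bdd
218 3333222334444444444444434443334433333333333444444432454444444444    aaaabbbbbbbbbbbbbbbbbbbbbbbbbbba9988888889cd
220 3333233333333444443333333444444333334443333333433441344444444444    babbabbbbbbbbbbbbbbbbbbbbbbbbbbbaa98888889ac
222 3332233334333444333333333333443333333333333333443444134444444444    aaaaaabbbbbbbbbbbbbbbbbbbbbbbbbbba988888889b
224 2222223344443333333333333333343333333333333333444444413444555444    aababbbbbbbabbbbbbbbaaabbbbbbbbbbbaa98888999
226 2222333333333333333333333333332112232333322333344344442244445554    aabbbbbbbbbbbabbbba98789bbbbbbbbbbbbba988888
228 2223334443333333333333322233320002222233333333333333344313444455    bbbbbbbbbbbbbbbbbaa87779abbbbbbbbbbbbbbaa999
230 22223333333333333333433333
[... 1492 characters left out ...]
56 3334444433343334433333333331000000001233333333333333333323333334    bbbbbbbbbbbbbbba97666677789abbbbbbbbbbbbbbbb
258 33343333344444443333334455679aaaa9765543222233333333333333333344    abbbbbbbbbbbaa986555555556689aabbbbbbbbbbbbb
260 33333334433333333333457abddccbccccccddca743333333333333333333343    abbbbbbbba98655555566666666666789aaaaaabbbba
262 332233333333333333469bcccbbaaabbbbbbccccdca754333333333333344444    abbbbbaa875555555555555666667777778aaaaaaaaa
264 3222222233322222359ccccccbcccbbcbcbbccdccdcca6433333333333333444    aaaaaa9765555555555555555566666777789aaaaaaa
266 22222222332222236accccdcdccddcdddcccccbcccdddc853333334333333333    98999865555555555444444444555566677779aaaaaa
```

The blade is 3 px wide across the picture and spans rows 225–240, so its width lies along the tool's x, square to the closing line. The shaft is centred at column 321.2, which puts the tip at tool y ≈ −1.0 mm. The grasp TCP agrees: it was 1.1 mm off the handle's measured axis. The gripper yaw for slot A is therefore 9°+90°, and the turn ends near 15°.

```bash
cat >> h.py <<'E'
def tipgo(c,z,yaw,ox=.0002,oy=-.001):
    xt=np.array([-np.sin(yaw),np.cos(yaw)]);yt=np.array([np.cos(yaw),np.sin(yaw)])
    go(np.r_[np.array(c)-ox*xt-oy*yt,z],yaw)
A=(.5112,-.0028);B=(.53625,-.0849)
E
python3 -c "
from h import *
tipgo(A,.205,1.726)"
```

```text
t 16.35 shift [-0.2545, -0.0601, 0.0942] turn [-0.0, 0.0001, -0.25] yaw now 0.155 q6 0.024
```

>>> move_arm --commands '[[[-0.2545, -0.06, 0], [0, 0, -0.25], -1], [[-0.2545, -0.06, 0], [0, 0, -0.25], -1], [[-0.2545, -0.06, 0], [0, 0, -0.25], -1], [[-0.2545, -0.06, 0], [0, 0, -0.25], -1], [[-0.2545, -0.06, 0], [0, 0, -0.25], -1], [[-0.2545, -0.06, 0], [0, 0, -0.25], -1], [[-0.2545, -0.06, 0.05], [0, 0, -0.25], -1], [[-0.2545, -0.06, 0.09], [0, 0, -0.25], -1], [[-0.2545, -0.06, 0.09], [0, 0, -0.25], -1], [[-0.2545, -0.06, 0.09], [0, 0, -0.25], -1]]'

```text
time_s: 17.35
ee_pos: [0.5108, -0.002, 0.206]
tcp_rot: [0.085, -3.139, 0.0]
contact_force: [-0.5, 0.8, 0.1]
gripper_width: 0.278
grasp_force: 45.0
```

>>> move_arm --commands '[[[0, 0, 0], [0, 0, -0.014], -1], [[0, 0, 0], [0, 0, -0.014], -1], [[0, 0, 0], [0, 0, -0.014], -1], [[0, 0, 0], [0, 0, -0.014], -1]]'

```text
time_s: 17.75
ee_pos: [0.5113, -0.0011, 0.2071]
tcp_rot: [-0.213, 3.134, -0.0]
contact_force: [0.5, -0.3, -1.3]
gripper_width: 0.278
grasp_force: 45.0
```

```bash
python3 v.py e1; python3 - <<'E'
from h import *
import json
tipgo(A,.205,1.726)
o=json.load(open('pics/e1.json'));C=cam('wrist',o);im=cv2.imread('pics/e1.png');h=cv2.cvtColor(im,cv2.COLOR_BGR2HSV)
R0=Ro.from_rotvec(o['tcp_rot']).as_matrix()
print("tip pred",proj(C,R0@np.array([.0002,-.001,.1315])+o['ee_pos']),"screw",proj(C,(*A,.062)),proj(C,(*A,.056)))
for y in range(205,256,2): print(y,''.join('%x'%(h[y,x,1]//16) for x in range(290,352)),'',''.join('%x'%(h[y,x,2]//16) for x in range(290,352)))
E
```

```text
17.75 [ 0.51133282 -0.00110412  0.20711976] [-2.13211519e-01  3.13420989e+00 -6.02920976e-05] [ 0.008  0.003  0.     0.    -0.    -0.01 ]
t 17.8 shift [0.0004, -0.0016, 0.0042] turn [-0.0, 0.0, -0.003] yaw now 1.7074 q6 -1.776
tip pred [319.63230099 233.77675156] screw [318.81949018 229.05606622] [318.85712332 227.2023512 ]
205 00000000000000000000000000000000000000000000000000000000000000  eeedc977899998777777777777777777777777777777777899999999999999
207 00000000000000000000000000000000000000000000000000000000000000  bccdedb9899998777777777777777777777777777777777899999999999999
209 00000000000000000000000000000000000000000000000000000000000000  78adeeeca88987777777777777777777777777777777777899999999999999
211 00000000000000000000000000000000000000000000000000000000000000  778bceeeeca888777777777889abbbccb99877777777778999999999999999
213 00000000000000000000000123345543322000000000000000000000000000  6778aceeeeca88866667898889accccba98999987777778999999999999999
215 00000000000000000000147999998889999874100000000000000000000000  57779acdeeeca877788989aaaabcdddcaaaaa99998778889999
[... 1931 characters left out ...]
8889bccccb877777778aba99999999999999999999999
247 10000000000000000000000000000000000000000000000000000000000000  3578989acdeeda9888889bcdddb977777778aba99999999999999999999999
249 00000000000000000000000000000000000000000000000000000000000000  578789acdeedb98888889cddddb877778778bcb99999999999999999999999
251 00000000000000000000000000000000000000000000000000000000000000  78889bdeeedb999988889cdddca877788878bcb99999999999999999999999
253 00000000000000000000000000000000000000000000000000000000000000  789acdeedca9999888889bcccca877788878aba99999999999999999999999
255 00000000000000000000000000000110000000000000000000000000000000  9acdeeedb9999999988889bccca87788887789999999999999999999999999
```

The picture data show the screw's disc at columns 303–335, its slot upright and centred at column 319.2, and the blade tip at column 321. So I shift −1.4 mm along the tool's y, correct the turn by 1°, and lower in steps.

>>> move_arm --commands '[[[0.0008, -0.0028, 0], [0, 0, -0.003], -1], [[0.0008, -0.0028, 0.01], [0, 0, -0.003], -1], [[0.0008, -0.0028, 0.02], [0, 0, -0.003], -1], [[0.0008, -0.0028, 0.026], [0, 0, -0.003], -1], [[0.0008, -0.0028, 0.031], [0, 0, -0.003], -1], [[0.0008, -0.0028, 0.031], [0, 0, -0.003], -1], [[0.0008, -0.0028, 0.031], [0, 0, -0.003], -1]]'

```text
time_s: 18.5
ee_pos: [0.5112, -0.002, 0.1915]
tcp_rot: [-0.247, 3.132, 0.0]
contact_force: [-0.2, 0.6, -1.0]
gripper_width: 0.281
grasp_force: 45.0
```

```bash
python3 v.py e2; python3 - <<'E'
from h import *
import json
for n in('w8','d1','d2','d3','e1','e2'): print(n,np.array(json.load(open(f'pics/{n}.json'))['cal'])[:2].round(5).tolist())
im=cv2.imread('pics/e2.png');h=cv2.cvtColor(im,cv2.COLOR_BGR2HSV)
for y in range(211,256,2): print(y,''.join('%x'%(h[y,x,1]//16) for x in range(290,352)),'',''.join('%x'%(h[y,x,2]//16) for x in range(300,340)))
E
```

```text
18.5 [ 0.51115442 -0.00196815  0.19153368] [-2.47253530e-01  3.13184657e+00  2.53259008e-05] [-0.001 -0.002 -0.006  0.     0.002  0.   ]
w8 [[0.00043, -0.96422, -0.26512, 0.07132], [1.0, 0.00062, -0.00063, 7e-05]]
d1 [[0.00043, -0.96422, -0.26512, 0.07132], [1.0, 0.00062, -0.00063, 6e-05]]
d2 [[0.00043, -0.96458, -0.2638, 0.07208], [1.0, 0.0006, -0.00057, -0.00089]]
d3 [[0.00043, -0.96458, -0.2638, 0.07208], [1.0, 0.0006, -0.00057, -0.00089]]
e1 [[0.00043, -0.96458, -0.26379, 0.07311], [1.0, 0.00023, 0.00079, -0.00016]]
e2 [[0.00043, -0.96458, -0.2638, 0.07312], [1.0, 0.00022, 0.0008, -0.00014]]
211 00000000000000000000000000000000000000000000000000000000000000  9998777777777777777777777777777777777778
213 00000000000000000000000000000000000000000000000000000000000000  8998777777777777777777777777777777777778
215 00000000000000000000000000000000000000000000000000000000000000  a988777777777778888888888877777777777788
217 00000000000000000000000000012232100000000000000000000000000000  da999766667889999999a9999999988777777789
219 100000000000000000000025789999999988641000000000000000000
[... 1309 characters left out ...]
0000  bcdddbbcdddddccba877778778acdddddcba9999
245 12000000000000000367888898731001001378888863000000000000000000  bdddca9acdeddccba877777778acddddba999999
247 21000000000000000003678898730000000378875300000000000000000000  deedb9889acddccb9777777778acdcba99999999
249 11000000000000000000001233320000000122100000000000000000000000  eeeda888888abcbba877788778abba9999999999
251 00000000000000000000000000000000000000000000000000000000000000  eedb9888889bcccca877788878acca9999999999
253 00000000000000000000000000000000000000000000000000000000000000  edc98888889bdddca877788778bcca9999999999
255 00000000000000000000000000000011010000000000000000000000000000  dba98888889bcdddb877788878bdca9999999999
```

No force yet with the tip 2 mm inside the mouth. The tip is at column 321 and the slot's centre near 320. Another −0.5 mm along y, then lower to just above the floor.

>>> move_arm --commands '[[[0, -0.001, 0.001], [0, 0, 0], -1], [[0, -0.001, 0.003], [0, 0, 0], -1], [[0, -0.001, 0.005], [0, 0, 0], -1], [[0, -0.001, 0.0065], [0, 0, 0], -1], [[0, -0.001, 0.0065], [0, 0, 0], -1]]'

```text
time_s: 19.05
ee_pos: [0.5112, -0.0025, 0.1882]
tcp_rot: [0.247, -3.132, -0.0]
contact_force: [-0.3, 0.4, -1.7]
gripper_width: 0.281
grasp_force: 45.0
```

```bash
python3 -c "
from h import *
o=r.observe();print(o['ee_pos'],o['contact_force'],o['torque'])
go(o['ee_pos'],None)"
```

```text
[ 0.51121286 -0.00253077  0.18817966] [-0.31627818  0.42015774 -1.71169722] [0.03797849 0.01923254 0.03387004]
t 19.05 shift [0.0, 0.0, 0.0] turn [0.0, 0.0, 0.0] yaw now 1.7283 q6 -1.8
```

The blade is in the slot, 0.7 mm above the floor, and free. Start turning clockwise.

>>> move_arm --commands '[[[0, 0, 0], [0, 0, 0.015], -1], [[0, 0, 0], [0, 0, 0.03], -1], [[0, 0, 0], [0, 0, 0.045], -1], [[0, 0, 0], [0, 0, 0.06], -1], [[0, 0, 0], [0, 0, 0.06], -1]]'

```text
time_s: 19.55
ee_pos: [0.5112, -0.0027, 0.1882]
tcp_rot: [-0.345, -3.122, 0.001]
contact_force: [-0.3, -0.6, -0.9]
gripper_width: 0.283
grasp_force: 45.0
```

```bash
python3 -c "
from h import *
o=r.observe();print(o['ee_pos'],o['contact_force'],o['torque'])
go(o['ee_pos'],.227)"; python3 v.py e3; python3 slot.py e3
```

```text
[ 0.51116444 -0.00266794  0.18821985] [-0.2781973  -0.63317971 -0.93422329] [-0.21369517  0.11131933  0.02887871]
t 19.55 shift [0.0, 0.0, 0.0] turn [-0.0001, 0.0, 0.1788] yaw now 1.3505 q6 -1.422
19.55 [ 0.51116444 -0.00266794  0.18821985] [-3.45371839e-01 -3.12235871e+00  5.89839520e-04] [ 0.001  0.001  0.001  0.    -0.001 -0.096]
A centre moments 0.5096068783068783 -0.0022827513227513243 circle 0.5108847564697265 -0.0027290817260742185 r 0.012172262573242188 slot yaw deg 0.517272934499573
B centre moments 0.5356439995238308 -0.08431783104920912 circle 0.5359567947387696 -0.08405919494628906 r 0.012682877349853516 slot yaw deg 14.282057247475947
```

>>> move_arm --commands '[[[0, 0, 0], [0, 0, 0.018], -1], [[0, 0, 0], [0, 0, 0.036], -1], [[0, 0, 0], [0, 0, 0.054], -1], [[0, 0, 0], [0, 0, 0.072], -1], [[0, 0, 0], [0, 0, 0.09], -1], [[0, 0, 0], [0, 0, 0.108], -1], [[0, 0, 0], [0, 0, 0.126], -1], [[0, 0, 0], [0, 0, 0.144], -1], [[0, 0, 0], [0, 0, 0.16], -1], [[0, 0, 0], [0, 0, 0.16], -1]]'

```text
time_s: 20.6
ee_pos: [0.5115, -0.0019, 0.1883]
tcp_rot: [-1.803, -2.572, -0.002]
contact_force: [1.3, 0.7, -2.3]
gripper_width: 0.28
grasp_force: 45.0
```

```bash
cat > st.py <<'E'
from h import *
o=r.observe();print(o['ee_pos'],o['contact_force'].round(2),o['torque'].round(3),o['joint_torque'][5].round(3));go(o['ee_pos'],None)
E
python3 st.py
```

```text
[ 0.51149902 -0.00192281  0.18828001] [ 1.32  0.7  -2.32] [ 0.536 -0.336  0.042] 1.111
t 20.6 shift [0.0, 0.0, 0.0] turn [0.0, 0.0, 0.0] yaw now 0.348 q6 -0.419
```

>>> move_arm --commands '[[[0, 0, 0], [0, 0, 0.01], -1], [[0, 0, 0], [0, 0, 0.02], -1], [[0, 0, 0], [0, 0, 0.03], -1], [[0, 0, 0], [0, 0, 0.03], -1]]'

```text
time_s: 21.0
ee_pos: [0.5116, -0.0019, 0.1883]
tcp_rot: [-2.035, -2.393, -0.002]
contact_force: [1.8, 2.1, -2.5]
gripper_width: 0.279
grasp_force: 45.0
```

```bash
python3 st.py; python3 v.py e4;python3 slot.py e4
```

```text
[ 0.51159064 -0.00190778  0.1882888 ] [ 1.79  2.13 -2.52] [ 0.694 -0.489  0.046] 0.701
t 21.0 shift [0.0, 0.0, 0.0] turn [0.0, 0.0, 0.0] yaw now 0.1615 q6 -0.232
21.0 [ 0.51159064 -0.00190778  0.1882888 ] [-2.03497559 -2.39336006 -0.0024232 ] [-0.001 -0.002  0.    -0.001 -0.001 -0.048]
A centre moments 0.5110684801994027 -0.0009268119211843845 circle 0.5111479019165039 -0.002281118774414062 r 0.012143336486816406 slot yaw deg -65.62271969589227Traceback (most recent call last):
  File "slot.py", line 17, in <module>
    if __name__=="__main__": slots(sys.argv[1])
                             ~~~~~^^^^^^^^^^^^^
  File "slot.py", line 10, in slots
    ct=max(cv2.findContours(m,0,1)[0],key=cv2.contourArea);(cx,cy),rad=cv2.minEnclosingCircle(cv2.convexHull(ct));cx,cy=g[0]+cx*.0002,g[0]+cy*.0002
ValueError: max() iterable argument is empty
```

>>> move_arm --commands '[[[0, 0, 0], [0, 0, 0.01], -1], [[0, 0, 0], [0, 0, 0.02], -1], [[0, 0, 0], [0, 0, 0.03], -1], [[0, 0, 0], [0, 0, 0.03], -1]]'

```text
time_s: 21.45
ee_pos: [0.5117, -0.002, 0.1883]
tcp_rot: [2.252, 2.191, 0.003]
contact_force: [4.2, 4.2, -2.3]
gripper_width: 0.285
grasp_force: 45.0
```

```bash
python3 st.py; python3 v.py e5;python3 slot.py e5 2>&1 | head -1
```

```text
[ 0.51169285 -0.00196016  0.18834559] [ 4.23  4.19 -2.34] [ 0.965 -0.897  0.021] 0.703
t 21.45 shift [0.0, 0.0, 0.0] turn [0.0, 0.0, 0.0] yaw now -0.0276 q6 -0.043
21.45 [ 0.51169285 -0.00196016  0.18834559] [2.25180342 2.19054142 0.00264619] [-0.001 -0.001 -0.001 -0.002 -0.    -0.051]
A centre moments 0.511377532511978 -0.0010055740930869283 circle 0.5111097122192383 -0.0023268508911132814 r 0.012167227935791017 slot yaw deg -75.05226361204518
```

Slot A now reads −75° (stop at about −74.7°) and the side force is rising, so it's at its stop. Relax back a little, lift out and check.

>>> move_arm --commands '[[[0, 0, 0], [0, 0, 0.005], -1], [[0, 0, 0], [0, 0, -0.02], -1], [[0, 0, -0.01], [0, 0, -0.035], -1], [[0, 0, -0.03], [0, 0, -0.035], -1], [[0, 0, -0.07], [0, 0, -0.035], -1], [[0, 0, -0.09], [0, 0, -0.035], -1], [[0, 0, -0.09], [0, 0, -0.035], -1], [[0, 0, -0.09], [0, 0, -0.035], -1]]'

```text
time_s: 22.3
ee_pos: [0.5112, -0.0027, 0.2331]
tcp_rot: [2.003, 2.42, -0.001]
contact_force: [0.7, 0.6, -0.7]
gripper_width: 0.285
grasp_force: 45.0
```

```bash
python3 st.py; python3 v.py e6;python3 slot.py e6 2>&1 | head -1; python3 - <<'E'
from h import *
import json
o=json.load(open('pics/e6.json'));C=cam('wrist',o);im=cv2.imread('pics/e6.png')
print("A",proj(C,(*A,.062)))
h=cv2.cvtColor(im,cv2.COLOR_BGR2HSV)
for y in range(180,262,3): print(y,''.join('%x'%(h[y,x,1]//16) for x in range(285,360)),'',''.join('%x'%(h[y,x,2]//16) for x in range(285,360)))
tipgo(B,.215,np.radians(103.9),0,0)
E
```

```text
[ 0.51119642 -0.00271009  0.23314593] [ 0.73  0.61 -0.66] [-0.063  0.033 -0.001] 0.006
t 22.3 shift [0.0, 0.0, 0.0] turn [0.0, 0.0, 0.0] yaw now 0.1884 q6 -0.26
22.3 [ 0.51119642 -0.00271009  0.23314593] [ 2.00252527e+00  2.42046106e+00 -5.14065357e-04] [ 0.001  0.006  0.021  0.004 -0.003 -0.001]
A centre moments 0.5111188587828142 -0.0015527188317717563 circle 0.5111433166503906 -0.0023718704223632805 r 0.012069132232666016 slot yaw deg -78.75960155673835
A [322.44951437 220.79895313]
180 000000000000000000000000000000000000000000000000000000000000000000000000000  999999999999999999999999999999999999999999999999999999999999999999999999999
183 000000000000000000000000000000000000000000000000000000000000000000000000000  999999999999999999999999999999999999999999999999999999999999999999999999999
186 000000000000000000000000000000000000000000000000000000000000000000000000000  999999999999999999999999999999999999999999999999999999999999999999999999999
189 000000000000000000000000000000000000000000000000000000000000000000000000000  999999999999999999999999999999999999999999999999999999999
[... 3182 characters left out ...]
012338bccdca620000000149cdccdcccccccddcdccb6232000000000  9998876679aba986654212224789aa987777778889aaaaaaaaaaaaaaaaa9863222357778acd
255 0000000000000000001225acccdddca620000010138cddddcccdccdccccdddcb82310000000  998876679abb9876532223689aaaaa9877777788899aaaaaaaaaaaaaaaaaa986422247888ac
258 000000000000000002339cccddcb975369aaaa9753579bccccdcdcdccccdddccca521000000  998876679bba97653222589aaa998765555555555567899aaaaaaaaaaaaaaaa98632245679b
261 00000000000000001339ccca757addcccbabbbbbcccddb7569bddccdcccccddcccb62200000  98876678abba8764322589a975555666566566666666666579aaaaaaaaaaaaaaa863224578b
t 22.35 shift [-0.1711, 0.0188, 0.035] turn [-0.0001, -0.0002, -0.2586] yaw now 0.1886 q6 -0.26
```

The clip of screw A (bright strip below the disc, columns ~314–332, rows 234–246) now points in over the filter. On to screw B: gripper yaw 103.9°.

>>> move_arm --commands '[[[-0.171, 0.019, 0], [0, 0, -0.2586], -1], [[-0.171, 0.019, 0], [0, 0, -0.2586], -1], [[-0.171, 0.019, 0], [0, 0, -0.2586], -1], [[-0.171, 0.019, 0], [0, 0, -0.2586], -1], [[-0.171, 0.019, 0], [0, 0, -0.2586], -1], [[-0.171, 0.019, 0], [0, 0, -0.2586], -1], [[-0.171, 0.019, 0], [0, 0, -0.2586], -1], [[-0.171, 0.019, 0.04], [0, 0, -0.2586], -1], [[-0.171, 0.019, 0.051], [0, 0, -0.2586], -1], [[-0.171, 0.019, 0.051], [0, 0, -0.2586], -1]]'

```text
time_s: 23.35
ee_pos: [0.5356, -0.0846, 0.2048]
tcp_rot: [0.176, -3.132, -0.002]
contact_force: [-0.2, -0.3, -0.8]
gripper_width: 0.282
grasp_force: 45.0
```

>>> move_arm --commands '[[[0, 0, 0], [0, 0, -0.02], -1], [[0, 0, 0], [0, 0, -0.02], -1], [[0, 0, 0], [0, 0, -0.02], -1], [[0, 0, 0], [0, 0, -0.02], -1]]'

```text
time_s: 23.75
ee_pos: [0.5365, -0.0847, 0.2074]
tcp_rot: [0.36, -3.12, -0.0]
contact_force: [0.2, 0.1, -1.1]
gripper_width: 0.28
grasp_force: 45.0
```

```bash
python3 v.py f1; cat > dump.py <<'E'
from h import *
import sys
im=cv2.imread(f'pics/{sys.argv[1]}.png');h=cv2.cvtColor(im,cv2.COLOR_BGR2HSV)
for y in range(205,254,2): print(y,''.join('%x'%(h[y,x,1]//16) for x in range(295,350)),'',''.join('%x'%(h[y,x,2]//16) for x in range(295,350)))
tipgo(B,.1915,np.radians(103.9),0,0)
E
python3 dump.py f1
```

```text
23.75 [ 0.53650329 -0.0846935   0.20738693] [ 3.59934873e-01 -3.12031305e+00 -2.66734323e-04] [ 0.001 -0.002 -0.005  0.     0.002 -0.013]
205 0000000000000000000000000000000000000000000000000000112  9999999998876667adeeeeeeeeeddcbbcb977777778adddb9631122
207 0000000000000000000000000000000000000000000000000011123  9999999998766667acdddddddeeedbaaa9877777679cddca7421223
209 000000000000000000000000000000000000000000000000011114a  99999999988766668aaabbcdddddcbaaa987777668abbbb96222236
211 00000000000000000000000000000000000000000000000010215ac  9999999998887666799aabcdeeeddbbaa987677679bbba963222369
213 00000000000000000000012233332110000000000000000111139bc  99999999888876678aa999abcddcbaa9a99877668abbba85222369a
215 0000000000000000024789999999999874200000000000011218bcc  9999999988888888889aaaabcddcbaaba98898779bbba97322258aa
217 000000000000000489999998888899989998410000000001216accc  9999999888999988abccbabcdddcbbbcccba9889abbbb95222379aa
219 000000000000038988889998888889998888984000000001118bccc  9999888889aa99acdddcbabcddddbbbbcdddca989aabb9522248aaa
221 0000000000004898888899
[... 1352 characters left out ...]
899a999999999999abdeedca7
245 0000000000000000000000000000000000000000000000000000000  a9a99aa99a9aaa9999999877777777789999999999999999acdeedc
247 0000000000000000000000000000000000000000000000000000000  a99aa9a99aaaa9a9999998777777777899999999999999999abcdee
249 0000000000000000000000000000000000000000000000000000000  9aaa99aaa9aaaaa9999998777778877899999999999999999999acd
251 0000000000000000000000000000000000000000000000000000000  aaaaaaaaaaaaaaaaaa999877778887789999999999999999999999a
253 0000000000000000000000000000000000000000000000000000000  aaaaaaaaaaaaaaaaaaa998777778877899999999999999999999999
t 23.8 shift [0.0007, -0.0003, 0.032] turn [0.0, -0.0001, -0.002] yaw now 1.8011 q6 -2.02
```

Disc centred at column 320.5, slot floor near 320.3, tip at 321: nearly aligned already. Lower with a −0.4 mm correction.

>>> move_arm --commands '[[[0.0007, -0.0008, 0.01], [0, 0, -0.002], -1], [[0.0007, -0.0008, 0.02], [0, 0, -0.002], -1], [[0.0007, -0.0008, 0.027], [0, 0, -0.002], -1], [[0.0007, -0.0008, 0.032], [0, 0, -0.002], -1], [[0.0007, -0.0008, 0.035], [0, 0, -0.002], -1], [[0.0007, -0.0008, 0.038], [0, 0, -0.002], -1], [[0.0007, -0.0008, 0.0385], [0, 0, -0.002], -1], [[0.0007, -0.0008, 0.0385], [0, 0, -0.002], -1]]'

```text
time_s: 24.6
ee_pos: [0.5364, -0.0852, 0.1886]
tcp_rot: [-0.384, 3.118, -0.0]
contact_force: [0.3, 1.4, -1.6]
gripper_width: 0.286
grasp_force: 45.0
```

```bash
python3 st.py
```

```text
[ 0.53641877 -0.08519005  0.18862645] [ 0.28  1.38 -1.59] [ 0.036 -0.029 -0.001] 0.001
t 24.6 shift [0.0, 0.0, 0.0] turn [0.0, 0.0, 0.0] yaw now 1.8156 q6 -2.036
```

>>> move_arm --commands '[[[0, 0, 0], [0, 0, 0.018], -1], [[0, 0, 0], [0, 0, 0.036], -1], [[0, 0, 0], [0, 0, 0.054], -1], [[0, 0, 0], [0, 0, 0.072], -1], [[0, 0, 0], [0, 0, 0.09], -1], [[0, 0, 0], [0, 0, 0.108], -1], [[0, 0, 0], [0, 0, 0.126], -1], [[0, 0, 0], [0, 0, 0.144], -1], [[0, 0, 0], [0, 0, 0.162], -1], [[0, 0, 0], [0, 0, 0.18], -1]]'

```text
time_s: 25.6
ee_pos: [0.5366, -0.0847, 0.1888]
tcp_rot: [1.353, 2.835, 0.002]
contact_force: [0.9, 1.4, -0.7]
gripper_width: 0.284
grasp_force: 45.0
```

>>> move_arm --commands '[[[0, 0, 0], [0, 0, 0.018], -1], [[0, 0, 0], [0, 0, 0.036], -1], [[0, 0, 0], [0, 0, 0.054], -1], [[0, 0, 0], [0, 0, 0.072], -1], [[0, 0, 0], [0, 0, 0.085], -1], [[0, 0, 0], [0, 0, 0.095], -1], [[0, 0, 0], [0, 0, 0.105], -1], [[0, 0, 0], [0, 0, 0.115], -1], [[0, 0, 0], [0, 0, 0.115], -1]]'

```text
time_s: 26.5
ee_pos: [0.5369, -0.0844, 0.1887]
tcp_rot: [-2.263, -2.179, -0.003]
contact_force: [1.2, 2.5, -1.5]
gripper_width: 0.282
grasp_force: 45.0
```

```bash
python3 st.py; python3 v.py f2; sed -i 's/for nm,c0 in(("A",(.5112,-.0027)),("B",(.5361,-.085))):/for nm,c0 in (("A",(.5112,-.0027)),("B",(.5361,-.085)))[(len(sys.argv)>2):]:/' slot.py; python3 slot.py f2 B
```

```text
[ 0.53688926 -0.08441446  0.188731  ] [ 1.17  2.54 -1.46] [ 0.745 -0.486  0.058] 0.711
t 26.5 shift [0.0, 0.0, 0.0] turn [0.0, 0.0, 0.0] yaw now -0.0375 q6 -0.182
26.5 [ 0.53688926 -0.08441446  0.188731  ] [-2.26271607 -2.17931434 -0.00303321] [-0.001  0.001 -0.002 -0.002 -0.001 -0.064]
B centre moments 0.5365441696719904 -0.08315199210029195 circle 0.536404444885254 -0.0845844451904297 r 0.01213014907836914 slot yaw deg -76.51108637101532
```

>>> move_arm --commands '[[[0, 0, 0], [0, 0, 0.008], -1], [[0, 0, 0], [0, 0, 0.016], -1], [[0, 0, 0], [0, 0, 0.022], -1], [[0, 0, 0], [0, 0, 0.022], -1]]'

```text
time_s: 26.95
ee_pos: [0.5369, -0.0846, 0.1888]
tcp_rot: [2.406, 2.02, 0.003]
contact_force: [2.7, 3.3, -1.5]
gripper_width: 0.284
grasp_force: 45.0
```

```bash
python3 st.py; python3 v.py f3;  python3 slot.py f3 B
```

```text
[ 0.53687869 -0.08458815  0.18875865] [ 2.68  3.29 -1.45] [ 0.898 -0.788  0.088] 0.493
t 26.95 shift [0.0, 0.0, 0.0] turn [0.0, 0.0, 0.0] yaw now -0.1742 q6 -0.045
26.95 [ 0.53687869 -0.08458815  0.18875865] [2.40615457 2.01972433 0.00271161] [-0.    -0.001 -0.    -0.002  0.    -0.034]
B centre moments 0.5367781063820668 -0.08317139856842828 circle 0.5363045166015625 -0.08452321166992188 r 0.01209612808227539 slot yaw deg -79.88807949988967
```

>>> move_arm --commands '[[[0, 0, 0], [0, 0, -0.02], -1], [[0, 0, 0], [0, 0, -0.05], -1], [[0, 0, -0.02], [0, 0, -0.05], -1], [[0, 0, -0.06], [0, 0, -0.05], -1], [[0, 0, -0.13], [0, 0, -0.05], -1], [[0, 0, -0.2], [0, 0, -0.05], -1], [[0, 0, -0.2], [0, 0, -0.05], -1]]'

```text
time_s: 27.7
ee_pos: [0.537, -0.0861, 0.2947]
tcp_rot: [2.057, 2.364, 0.004]
contact_force: [-1.0, 0.7, -0.6]
gripper_width: 0.28
grasp_force: 45.0
```

```bash
python3 -c "
from h import *
go([.42,-.069,.29],-1.329)"
```

```text
t 27.7 shift [0.0664, -0.2271, 0.0074] turn [0.0015, -0.0003, 0.2336] yaw now 0.1388 q6 -0.36
```

>>> move_arm --commands '[[[0.066, -0.227, 0.005], [0, 0, 0.2336], -1], [[0.066, -0.227, 0.005], [0, 0, 0.2336], -1], [[0.066, -0.227, 0.005], [0, 0, 0.2336], -1], [[0.066, -0.227, 0.005], [0, 0, 0.2336], -1], [[0.066, -0.227, 0.005], [0, 0, 0.2336], -1], [[0.066, -0.227, 0.005], [0, 0, 0.2336], -1], [[0.066, -0.227, 0.005], [0, 0, 0.2336], -1], [[0.066, -0.227, 0.005], [0, 0, 0.2336], -1], [[0.066, -0.227, 0.005], [0, 0, 0.2336], -1], [[0.066, -0.227, 0.005], [0, 0, 0.2336], -1]]'

```text
time_s: 28.7
ee_pos: [0.4189, -0.0687, 0.2851]
tcp_rot: [3.119, 0.37, -0.003]
contact_force: [0.2, -0.3, -0.7]
gripper_width: 0.286
grasp_force: 45.0
```

>>> move_arm --commands '[[[0, 0, 0], [0, 0, 0], -1], [[0, 0, 0], [0, 0, 0], -1], [[0, 0, 0], [0, 0, 0], -1]]'

```text
time_s: 29.0
ee_pos: [0.4193, -0.0683, 0.2857]
tcp_rot: [3.118, 0.382, -0.001]
contact_force: [0.3, 0.2, -0.8]
gripper_width: 0.277
grasp_force: 45.0
```

```bash
python3 v.py f4;  python3 slot.py f4; python3 - <<'E'
from h import *
import json
o=json.load(open('pics/f4.json'));C=cam('wrist',o);im=cv2.imread('pics/f4.png');h=cv2.cvtColor(im,cv2.COLOR_BGR2HSV)
pa,pb=proj(C,(*A,.056)),proj(C,(*B,.056));print(pa,pb)
y0=int(min(pa[1],pb[1]))-32
for y in range(y0,y0+66,3): print(y,''.join('%x'%(h[y,x,2]//16) if h[y,x,1]<60 else ('o' if h[y,x,1]<130 else '~') for x in range(int(pa[0])-25,int(pb[0])+25)))
go([.44404,-.34034,.289],-1.3289)
E
```

```text
29.0 [ 0.4192575  -0.06827563  0.28568525] [ 3.11817082e+00  3.81611357e-01 -1.04256886e-03] [ 0.001  0.    -0.005  0.003 -0.     0.014]
A centre moments 0.5111652999790731 -0.003012818531575474 circle 0.5112957656860352 -0.0029726379394531257 r 0.01200127410888672 slot yaw deg -75.08088447862042
B centre moments 0.5361912255419989 -0.08466591411278701 circle 0.5362758621215821 -0.08485862121582032 r 0.011990528106689454 slot yaw deg -76.27204102736863
[275.57529036  91.71601412] [370.55148865  86.60160159]
54 8988888988898888888998888888888898888888888889888988888888888888888999999999999988888889999999998999999998888888888888888899999999999999999988989
57 88988888888888888888888888888888888888888888888888888888889abbccddddddddddccdddddddccba9998889888888889888888888888888888888888888988888988888888
60 888888888888888888888888888888888888888888888888888889abcdddddcbaa998887777778899abccdddddcba9888888888888888888888888888888888989888888888888888
63 888888888888888888888888888888888888888888888888889bcdddcba877776544332222222222223445689bcdddcb98888888888888888888888888888888888888889
[... 2089 characters left out ...]
8887777
108 888889888887766666666666767776666666666666678abba8766654322o~~~~~~~~~~~~~~~~~~~~~~~~~~~~~~~~o23468abbb9766666666666666666666666667888888888888777
111 88888888888876666666666666666666666666666666678abbca87666542222o~~~~~~~~~~~~~~~~~~~~~~~oo2224689bcdca87666666666666666666666666778888888888888777
114 8888888898887666666666666666666666666666666776678acdcb987666543322222oooo~~~~~oooo22222346789abbba98888776666666666666666666678888888888888887777
117 8888888888888766666666666666666666666678888888888888aabbaa987776665544333222223334456789aabbaa988888888876666666666666666666678888888888888888777
t 29.05 shift [-0.0829, 0.5401, -0.0063] turn [0.0, 0.0001, 0.0002] yaw now -1.3278 q6 1.086
```

Both clips (grey strips from each disc across to the amber glass, rows 81–99) point in over the filter, with slots at −75.1° and −76.3°, which is 1.61–1.63 rad. Now take the driver back over its hole.

>>> move_arm --commands '[[[-0.083, 0.54, -0.006], [0, 0, 0.0002], -1], [[-0.083, 0.54, -0.006], [0, 0, 0.0002], -1], [[-0.083, 0.54, -0.006], [0, 0, 0.0002], -1], [[-0.083, 0.54, -0.006], [0, 0, 0.0002], -1], [[-0.083, 0.54, -0.006], [0, 0, 0.0002], -1], [[-0.083, 0.54, -0.006], [0, 0, 0.0002], -1], [[-0.083, 0.54, -0.006], [0, 0, 0.0002], -1], [[-0.083, 0.54, -0.006], [0, 0, 0.0002], -1], [[-0.083, 0.54, -0.006], [0, 0, 0.0002], -1], [[-0.083, 0.54, -0.006], [0, 0, 0.0002], -1]]'

```text
time_s: 30.05
ee_pos: [0.4438, -0.3391, 0.2897]
tcp_rot: [3.118, 0.379, 0.001]
contact_force: [-0.4, -0.8, -0.7]
gripper_width: 0.284
grasp_force: 45.0
```

```bash
python3 v.py g1; python3 - <<'E'
from h import *
go([.44404,-.34034,.2515],-1.3289)
a,b=[cv2.cvtColor(cv2.imread(f'pics/{n}.png'),cv2.COLOR_BGR2HSV) for n in('d1','g1')]
for y in range(216,262,3): print(y,''.join('%x'%(a[y,x,2]//16) for x in range(300,345)),'',''.join('%x'%(b[y,x,2]//16) for x in range(300,345)))
print(np.abs(a.astype(int)-b)[180:300,260:380,2].mean())
E
```

```text
30.05 [ 0.44381927 -0.33907836  0.28967471] [3.11804746e+00 3.78625755e-01 1.18825743e-03] [ 0.002 -0.001 -0.    -0.    -0.002  0.   ]
t 30.1 shift [-0.0002, 0.0024, 0.0763] turn [0.0001, -0.0001, -0.0] yaw now -1.3292 q6 0.616
216 666555666555544444555544445545577888888888888  666555556665555555555555555555567888888888888
219 656555556655543333333333333345678888888888888  555556565665544333333333333334567888888888888
222 566655656565554443333333445677888888888888888  666565555555555443333333334456788888888888888
225 666655555555555555555556888888888888888888888  666656565565555555555556788888888888888888888
228 666656555555555555667777788888888888888888888  566655555555555555667777788888888888888888888
231 666665655555555655555555678888888888888888888  656656555555566655555555688888888888888888888
234 565555555555555555667777667888888888888888888  565565555555555555567777677888888888888888888
237 877666555555666666778888878888888888888888888  776666555555555566778888878888888888888888888
240 888888888777788876778888777888888888888888888  888888887776678876778888777888888888888888888
243 777777777777777776778888777788888888888888888  888888888888888876778888777888888888888888888
246 666666666666666666778888766666666666666789999  666666666666666656778888766666666666666789998
249 666666666666666666778888776666666666667899999  666666666666666666778888776666666666667899999
252 666666666666666666788888876666666666678899999  666666666666666666788888876666666666678899999
255 666666666666666666788888876666666666788998998  666666666666666666788888876666666666678999998
258 666666666666665656666666666666666666788988889  666666666666666666666666666666666666789988898
261 666666666555666666676777777766665666788888999  666666666555666666677777777766666666678888999
1.2347916666666667
```

The driver sits in the grip exactly as when it was lifted. Lower into the hole with the 1.2 mm correction.

>>> move_arm --commands '[[[0, 0.0024, 0.03], [0, 0, 0], -1], [[0, 0.0024, 0.07], [0, 0, 0], -1], [[0, 0.0024, 0.09], [0, 0, 0], -1], [[0, 0.0024, 0.11], [0, 0, 0], -1], [[0, 0.0024, 0.13], [0, 0, 0], -1], [[0, 0.0024, 0.15], [0, 0, 0], -1], [[0, 0.0024, 0.15], [0, 0, 0], -1]]'

```text
time_s: 30.8
ee_pos: [0.4435, -0.341, 0.2123]
tcp_rot: [-3.117, -0.376, 0.003]
contact_force: [0.2, 1.3, -2.1]
gripper_width: 0.285
grasp_force: 45.0
```

```bash
python3 -c "
from h import *
go([.44404,-.34034,.1515],-1.3289)"
```

```text
t 30.8 shift [0.0016, -0.0008, 0.1216] turn [-0.0003, 0.0002, -0.0003] yaw now -1.3309 q6 0.615
```

Tip is 22 mm inside the hole and no force. Lower the rest, ending just on the plate.

>>> move_arm --commands '[[[0.001, -0.0008, 0.03], [0, 0, 0], -1], [[0.001, -0.0008, 0.06], [0, 0, 0], -1], [[0.001, -0.0008, 0.09], [0, 0, 0], -1], [[0.001, -0.0008, 0.11], [0, 0, 0], -1], [[0.001, -0.0008, 0.117], [0, 0, 0], -1], [[0.001, -0.0008, 0.12], [0, 0, 0], -1], [[0.001, -0.0008, 0.12], [0, 0, 0], -1]]'

```text
time_s: 31.5
ee_pos: [0.4444, -0.341, 0.1543]
tcp_rot: [3.119, 0.376, 0.001]
contact_force: [-0.0, 0.0, -1.4]
gripper_width: 0.282
grasp_force: 45.0
```

```bash
python3 st.py
```

```text
[ 0.44438513 -0.34097402  0.15432122] [-0.02  0.04 -1.39] [-0.027  0.137  0.02 ] 0.0
t 31.5 shift [0.0, 0.0, 0.0] turn [0.0, 0.0, 0.0] yaw now -1.331 q6 0.616
```

>>> move_arm --commands '[[[-0.0005, -0.001, 0.002], [0, 0, 0], -1], [[-0.0005, -0.001, 0.004], [0, 0, 0], -1], [[-0.0005, -0.001, 0.005], [0, 0, 0], -1], [[-0.0005, -0.001, 0.005], [0, 0, 0], -1]]'

```text
time_s: 31.9
ee_pos: [0.4439, -0.3405, 0.1516]
tcp_rot: [3.119, 0.376, 0.0]
contact_force: [0.1, 0.2, -1.4]
gripper_width: 0.285
grasp_force: 45.0
```

Back at the pose it was picked up from. Release gently and go up.

>>> move_arm --commands '[[[0, 0, 0.001], [0, 0, 0], -0.3], [[0, 0, 0.001], [0, 0, 0], -0.1], [[0, 0, 0.001], [0, 0, 0], 0.3], [[0, 0, 0.001], [0, 0, 0], 0.7], [[0, 0, 0.001], [0, 0, 0], 0.7], [[0, 0, -0.06], [0, 0, 0], 0.7], [[0, 0, -0.14], [0, 0, 0], 0.7], [[0, 0, -0.22], [0, 0, 0], 1], [[0, 0, -0.3], [0, 0, 0], 1], [[0, 0, -0.3], [0, 0, 0], 1]]'

```text
time_s: 32.9
ee_pos: [0.4448, -0.3412, 0.3089]
tcp_rot: [3.111, 0.375, 0.012]
contact_force: [0.1, -0.1, 0.2]
gripper_width: 0.996
grasp_force: 0.0
```

```bash
python3 v.py k1 s; python3 - <<'E'
from h import *
import json
C=cam('wrist',json.load(open('pics/k1.json')));b=[q for q in blobs(cv2.imread('pics/k1.png'),(105,120,40),(128,255,255),150) if 280<q[1][0]<370]
b0=blobs(cv2.imread('pics/w8.png'),(105,120,40),(128,255,255),300)
print(b,b0,proj(C,(.444,-.339,.201)))
s=[cv2.imread(f'pics/scene_{n}.png') for n in('w3','k1')]
for i in s: print([q for q in blobs(i,(105,120,40),(128,255,255),60) if 385<q[1][0]<420 and 115<q[1][1]<165],[q for q in blobs(i,(5,120,50),(17,255,200),20) if 250<q[1][0]<360 and 200<q[1][1]<340],[q[:2] for q in blobs(i,(60,100,30),(85,255,160),100)])
print(r.observe()['time_s'])
E
```

```text
32.9 [ 0.44477437 -0.34118035  0.30894106] [3.1107704  0.37479704 0.01181982] [ 0.001  0.017  0.102 -0.001 -0.061  0.   ]
[(661, [318.1, 223.7], [303, 206, 31, 43])] [(710, [323.7, 224.8], [308, 206, 33, 44])] [316.34528368 241.08664398]
[(185, [402.9, 143.1], [398, 130, 11, 29])] [(239, [282.0, 318.6], [273, 311, 19, 16])] [(5667, [303.0, 147.8]), (294, [241.3, 351.3])]
[(178, [403.1, 142.9], [399, 130, 10, 28])] [(150, [319.8, 225.8], [312, 220, 17, 13])] [(5657, [302.9, 147.8]), (295, [241.4, 351.3])]
33.0
```

The blue driver is back at its starting pixels (403,143) in the scene picture. Amber is now in the port at (320,226) and green has not moved. Handing in.

```bash
python3 -c "
from plant import r
print(r.sign_off())"
```

```text
the job is handed in; nothing more can be done
None
```

The amber filter is seated flat in the port, both screws are turned clockwise to their stops with the clips over it, the blue screwdriver stands back in its own rack hole, and the green filter was not touched; I handed the job in at about 33 s (no verdict was returned).

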